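Fill the rotary bead dispenser from the pouring cups

TASK

Put away the craft beads in the rotary dispenser: tip the blue cup over the window so that its beads drop into the blue bin, turn the red bar on by one click and tip the yellow cup into the yellow bin. The stray beads on the table must end up in the bin of their own colour too. Stand each empty cup upright back on the mat of its colour, and at the end turn the bar one more click so that the grey blank closes the window; do not disturb the bottles and the jar.

Things in the scene. Friction and masses are not known exactly. Their poses are not given: they have to be found in the camera images.
- dispenser: fixed rotary bead dispenser, a white and mint case 290 x 290 x 70 mm; origin under its centre, z up, its -x side roughly faces the robot. Inside turns a round table with five places 72 degrees apart: blue bin, yellow bin, solid grey blank, two white ones. A flat clear cover (top at 70 mm) closes all but one window on the -x side; what lies under the cover is out of reach
- window (a point): centre of the mouth of the grey funnel around the window, 95 mm from the dispenser's centre towards its -x side, 98 mm above the work surface. The mouth is 110 x 110 mm inside, sides along the dispenser's x and y, and narrows over 30 mm to the 82 x 82 mm window
- turntable (a joint): angle of the dispenser's table (rad), growing counter-clockwise seen from above. Click stops at 0 (blue bin under the window; it starts here, give or take a little), 1.257 (yellow bin under the window) and 2.513 (grey blank: window closed). A spring pulls it into the nearest stop; about 0.2 N m turns it from stop to stop; limits -0.2 and 2.71
- bar (a point): middle of the red grip bar on the table's hub, 124 mm above the work surface. The bar is 62 mm long along this frame's x, 14 mm thick along its y, from 104 to 140 mm high, and turns with the table; under it is a round stem 28 mm across, then the clear cover at 70 mm. The frame's x points away from the window when the joint is 0
- blue_bin (a point): centre of the inner floor of the blue bin, 20 mm above the table top when the dispenser stands on it; the bin is 86 x 86 mm inside, 42 mm deep, and turns with the table
- yellow_bin (a point): the same for the yellow bin
- mat_blue: thin fixed blue mat, 130 x 120 x 3 mm, where the blue cup belongs; origin at the centre of its underside
- mat_yellow: thin fixed yellow mat, 130 x 120 x 3 mm, where the yellow cup belongs; origin at the centre of its underside
- cup_blue: loose mint-green pouring cup with a blue handle, 160 g, 52 mm high; origin at the centre of its underside, z up. Floor 4 mm thick, walls 3 to 4; inside 64 mm along x (upright walls); along y 56 mm at the floor, flaring to 111 mm at the rim. The two sloping +y and -y sides are slippery pouring lips, rims at y = +-56, z = 52 mm: beads slide out over one when it is tipped 80 to 90 degrees about x
- cup_blue_grip (a point): middle of the blue cup's straight handle, 95 mm from the cup's centre along its -x, 43 mm above its underside; same axes as the cup. The handle runs level along x, from 35 to 135 mm out from the cup's centre; it is an octagonal bar 16 mm across its flats (which face up, sideways and 45 degrees between), so it can be taken from straight above or with the tool tilted 45 degrees about it
- cup_yellow: loose mint-green pouring cup with a yellow handle, 160 g, 52 mm high; origin at the centre of its underside, z up. Floor 4 mm thick, walls 3 to 4; inside 64 mm along x (upright walls); along y 56 mm at the floor, flaring to 111 mm at the rim. The two sloping +y and -y sides are slippery pouring lips, rims at y = +-56, z = 52 mm: beads slide out over one when it is tipped 80 to 90 degrees about x
- cup_yellow_grip (a point): middle of the yellow cup's straight handle, 95 mm from the cup's centre along its -x, 43 mm above its underside; same axes as the cup. The handle runs level along x, from 35 to 135 mm out from the cup's centre; it is an octagonal bar 16 mm across its flats (which face up, sideways and 45 degrees between), so it can be taken from straight above or with the tool tilted 45 degrees about it
- b0_c (a point): chunky blue barrel bead, cylinder 24 mm across, 16 mm high, 12 g, small dark hole along its axis; this point is its centre, z is the cylinder's axis; starts inside the blue cup
- b1_c (a point): chunky blue barrel bead, cylinder 24 mm across, 16 mm high, 12 g, small dark hole along its axis; this point is its centre, z is the cylinder's axis; starts inside the blue cup
- b2_c (a point): chunky blue barrel bead, cylinder 24 mm across, 16 mm high, 12 g, small dark hole along its axis; this point is its centre, z is the cylinder's axis; a stray on the table in front of the dispenser, absent in some runs
- b3_c (a point): chunky blue barrel bead, cylinder 24 mm across, 16 mm high, 12 g, small dark hole along its axis; this point is its centre, z is the cylinder's axis; a stray on the table in front of the dispenser, absent in some runs
- y0_c (a point): chunky yellow square bead, 24 x 24 mm and 15 mm thick, 12 g, small dark hole through its thickness; this point is its centre, axes along its edges, z through the thickness; starts inside the yellow cup
- y1_c (a point): chunky yellow square bead, 24 x 24 mm and 15 mm thick, 12 g, small dark hole through its thickness; this point is its centre, axes along its edges, z through the thickness; starts inside the yellow cup
- y2_c (a point): chunky yellow square bead, 24 x 24 mm and 15 mm thick, 12 g, small dark hole through its thickness; this point is its centre, axes along its edges, z through the thickness; a stray on the table in front of the dispenser, absent in some runs
- y3_c (a point): chunky yellow square bead, 24 x 24 mm and 15 mm thick, 12 g, small dark hole through its thickness; this point is its centre, axes along its edges, z through the thickness; a stray on the table in front of the dispenser, absent in some runs
- pump_bottle: bystander: white pump bottle, 60 mm across, 150 mm high, origin under its centre
- cork_jar: bystander: small glass jar with a cork, 44 mm across, 90 mm high, origin under its centre
- spray_can: bystander: dark purple can, 52 mm across, 150 mm high, origin under its centre
There are look-alikes about, which are no part of the job. Leave any brown or pink look-alike of the cup_yellow alone.

How it is judged:
By the outcome, as a careful person would: the job done as asked, in the order asked, and still so for the second after the job is handed in, with the robot touching nothing.
Of b2, y2, b3, y3 only 2 to 4 are there at a start; the rules pass over those that are not, and their reading is None.
At some moment in a run one of b2, y2, b3, y3, cup_blue, cup_yellow may be knocked a few centimetres aside while the robot is not near it.
It also fails if it takes over 210 s, if anything falls off the work surface, if the arm or the gripper's body presses on something with over 40 N, if the wrist force passes 120 N, or if a joint passes its speed limit or range.

ROBOT

A 7-joint arm with a two-finger parallel gripper is mounted at the origin on the work surface. World frame = base frame: x ahead of the robot, y to its left, z up, the work surface at z = 0. Lengths are in mm, angles in rad, forces in N, time in s.
With the tool pointing down it reaches from about 425 to 1025 mm from the base axis. Payload 9.4 kg.
Tool frame: the origin (TCP) lies on the centre line of the jaws, within the pads' length; the fingertips stand 14 mm ahead of it and the grasp point (between the pads) lies 5 mm behind it; z points along the fingers, y is the line along which they close (so a half turn about z gives the same grasp; the last joint's range is limited). The gripper opens to 93 mm and grips with 3 to 60 N. Pads are 15 mm wide; open, the fingers measure 128 mm over their backs; the gripper's body (75 mm by 188 mm) begins 65 mm behind the grasp point.
Start: joints at [-1.308, 0.599, -0.003, 1.599, 0.002, 0.943, -0.08], TCP at [241.645, 683.543, 232.618] pointing down, gripper open.
Joint ranges: [-2.57, 2.57], [-0.35, 1.97], [-1.29, 1.29], [0.11, 2.56], [-1.05, 4.19], [0.11, 1.86], [-2.63, 2.63]. Speed limits (rad/s): [2.22, 2.22, 3.01, 3.01, 3.14, 3.14, 3.14].

INTERFACE

Orientations are given as a unit quaternion [w, x, y, z].
In Python, from station import r, eyes, workorder gives the robot as it stands.
- The arm moves only by the tool drive_tool, never from a script. Its argument "commands" is a list of rows, each a list of 6 numbers: the shift along the world's x, y, z in mm, then the turn, a rotation vector about the world's x, y, z in rad. In form: [[x, y, z, ax, ay, az], ...]. A call has exactly 10 rows; each row is the pose to reach, as a shift and turn from the pose commanded when the call began; what a row does not reach only later rows make up. A row lasts 1/8 s, in which the tool goes at most 62.5 mm and 10.7 degrees, less where a joint would pass 70% of its speed; a pose out of reach is approached as far as the arm can. A call with a gripper value outside its range is refused whole. "claw" is the opening, from -1 (shut) to 1 (fully open), set as the call begins (left out, the last holds). The fingers move at their own pace and stop on an object; "squeeze" is the grip in N (left out, the last holds). Time passes only in rows, so rows that repeat a pose let the fingers close, or fill a call up. It gives the time, the measured TCP pose, the force, the opening and the grip force at its end, in the units of the state.
- r.get_obs(): the state, without advancing time (a new reading comes with each control period).
- eyes.get_image(name): name is "scene" or "side" or "wrist"; returns a dict with "img" (384x512x3 uint8, red, green, blue), "intrinsics" (3x3 intrinsics, pixels), "pose" (4x4, takes a point from camera to world coordinates). Camera axes: x right, y down, z forward; pixel columns grow to the right and rows downward; lengths in mm; the calibration is good to about 2 mm. A picture is of the moment at which its call begins. There is no depth.
- workorder.job_done(): hands the job in; it is judged then, once.
The state is a dict: "time": time; "joint_pos": joint angles; "qvel": joint speeds; "effort": joint torques, N m; "eef_pos": TCP position; "tool_rot": TCP orientation; "ft_force": force on the tool from outside, world axes, zero at the start; "moment": the same for the moment, N m; "gripper_width": finger opening in mm; "grip_force": force on a finger pad.
Only numpy, scipy, OpenCV 4.12 (cv2) and the standard library are available. Lean on these libraries where they do the work, as an engineer would, in place of code of your own. Each camera call takes 0.05 s, during which the arm holds its last target. There are 200 camera calls.

## Working session

There is one attempt and no reset: what is moved stays moved. The work goes in short steps, Python scripts to look and compute and a tool call to move; the robot and the scene stay as the last step left them, time stands still between calls to the robot, and variables do not carry over. Pictures are saved under pics/ and viewed, at most 14 in all, crops included, and the job is handed in when it is done.

Besides the shell and the picture viewer there is one more tool, called after "Request:" as name(argument=value, ...) on one line, values as JSON. drive_tool: Moves the arm, as the interface text tells. Its arguments: {"type":"object","properties":{"commands":{"type":"array","items":{"type":"array","items":{"type":"number"}}},"claw":{"type":"number"},"squeeze":{"type":"number"}},"required":["commands"]}

```bash
ls; mkdir -p pics
cat > h.py <<'E'
import numpy as np, cv2
from station import r, eyes, workorder
def snap(n,f):
    d=eyes.get_image(n); cv2.imwrite('pics/'+f+'.png',d['img'][:,:,::-1]); np.savez('pics/'+f,K=d['intrinsics'],P=d['pose']); return d
def ray(f,u,v,z):
    d=np.load('pics/'+f+'.npz'); c=np.linalg.solve(d['K'],[u,v,1]); P=d['P']; w=P[:3,:3]@c; o=P[:3,3]
    return (o+w*(z-o[2])/w[2]).round(1)
def proj(f,p):
    d=np.load('pics/'+f+'.npz'); c=np.linalg.inv(d['P'])@[*p,1]; q=d['K']@c[:3]; return (q[:2]/q[2]).round(1)
E
python3 - <<'E'
from h import *
a=[snap(n,n+'0')for n in('scene','side','wrist')]
for x in a: print(x['pose'].round(2).tolist(),x['intrinsics'].tolist())
o=[cv2.resize(x['img'][:,:,::-1],(800,600),interpolation=cv2.INTER_CUBIC) for x in a]
for n,i in zip('abc',o): cv2.imwrite(f'pics/{n}0.png',i)
print({k:np.round(v,3).tolist() for k,v in r.get_obs().items()})
E
```

```text
pics
[[-0.05, 0.72, -0.69, 1353.83], [1.0, 0.05, -0.02, 65.82], [0.02, -0.69, -0.72, 1019.33], [0.0, 0.0, 0.0, 1.0]] [[429.9172873844701, 0.0, 252.13361048885255], [0.0, 429.9172873844701, 188.96602056880712], [0.0, 0.0, 1.0]]
[[0.95, -0.17, 0.25, 140.11], [-0.3, -0.57, 0.76, -968.93], [0.02, -0.8, -0.59, 897.09], [0.0, 0.0, 0.0, 1.0]] [[354.3311677895812, 0.0, 255.34424574071414], [0.0, 354.3311677895812, 189.34700828760546], [0.0, 0.0, 1.0]]
[[0.33, 0.91, 0.25, 171.39], [0.94, -0.32, -0.09, 707.06], [-0.0, 0.27, -0.96, 384.07], [0.0, 0.0, 0.0, 1.0]] [[292.72806815651745, 0.0, 254.68316167633103], [0.0, 292.72806815651745, 190.9501099776069], [0.0, 0.0, 1.0]]
{'time': 0.15, 'joint_pos': [-1.308, 0.6, -0.003, 1.6, 0.002, 0.943, -0.08], 'qvel': [-0.001, -0.001, 0.001, -0.001, -0.002, -0.0, 0.0], 'effort': [0.003, -76.558, 1.499, -25.256, -0.052, 0.015, 0.0], 'eef_pos': [241.524, 683.238, 231.967], 'tool_rot': [-0.0, 0.169, 0.986, -0.001], 'ft_force': [0.49, -0.816, -0.076], 'moment': [-0.006, -0.004, -0.006], 'grip_force': 0.0, 'gripper_width': 93.011}
```

View pics/a0.png

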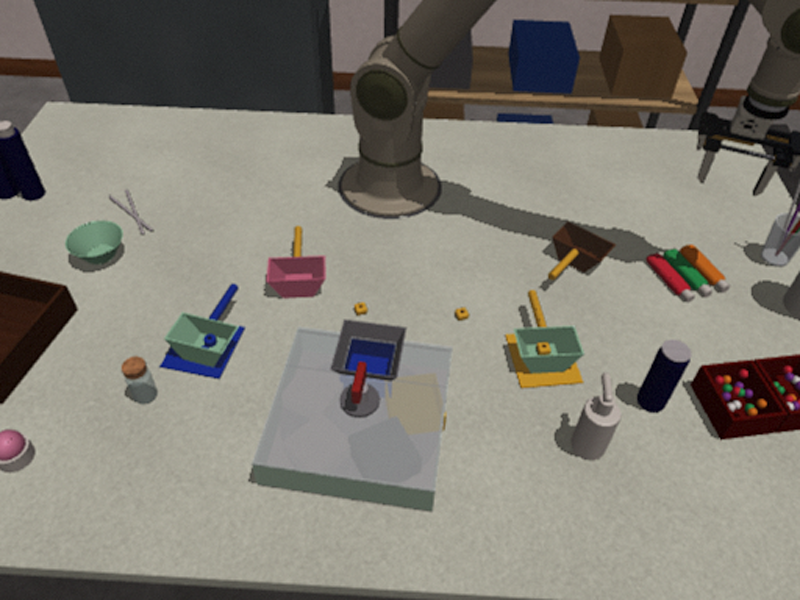

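View pics/b0.png

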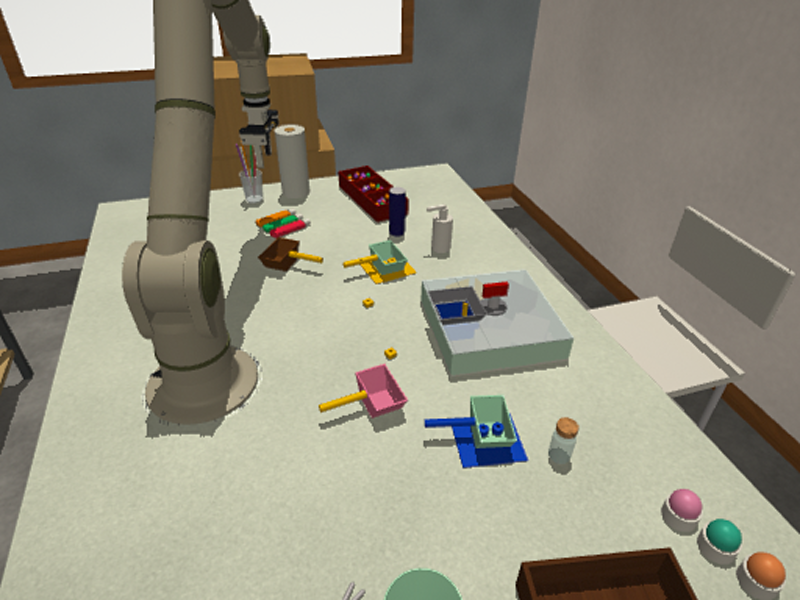

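The scene view (800-px scale) shows the blue cup at (203,335) on its mat, the yellow cup at (547,348) on its mat, and the dispenser around (355,410). The red bar is at (358,382), and there are two yellow strays at (361,308) and (462,313); I see no blue strays. The side view agrees, with two beads in the blue cup.

```bash
cat >> h.py <<'E'
R={'blue':((105,150,60),(130,255,255)),'yellow':((14,150,90),(32,255,255)),'red':((172,170,70),(180,255,255))}
def blobs(f,col,zf,amin=12):
    hsv=cv2.cvtColor(cv2.imread('pics/'+f+'.png'),cv2.COLOR_BGR2HSV); m=cv2.inRange(hsv,*R[col])
    if col=='red': m|=cv2.inRange(hsv,(0,190,70),(4,255,255))
    n,l,s,c=cv2.connectedComponentsWithStats(m); out=[]
    for i in range(1,n):
        if s[i,4]<amin: continue
        ys,xs=np.nonzero(l==i); box=cv2.boxPoints(cv2.minAreaRect(np.c_[xs,ys].astype(np.float32)))
        e=sorted([((box[a]+box[(a+1)%4])/2) for a in range(4)],key=lambda p:np.linalg.norm(p-c[i]))[2:]
        out.append(i); print(f,col,'area',s[i,4],'px',c[i].round(1),'w@%g'%zf,ray(f,*c[i],zf)[:2],'ends',*[(p.round(1).tolist(),ray(f,*p,zf)[:2].tolist()) for p in e])
E
python3 - <<'E'
from h import *
for f in('scene0','side0'):
    blobs(f,'blue',46); blobs(f,'yellow',46); blobs(f,'red',124)
for f,u,v in(('scene0',361,308),('scene0',462,313),('side0',369,302),('side0',391,353)): print(f,ray(f,u*.64,v*.64,8))
a=cv2.imread('pics/scene0.png')[200:330,150:300]; b=cv2.imread('pics/side0.png')[165:245,260:374]
cv2.imwrite('pics/z1.png',np.hstack([cv2.resize(a,None,fx=3.5,fy=3.5,interpolation=2)[:455],]))
cv2.imwrite('pics/z1.png',cv2.resize(a,None,fx=4.6,fy=4.6,interpolation=2)); cv2.imwrite('pics/z2.png',cv2.resize(b,None,fx=7,fy=7,interpolation=2))
E
```

```text
scene0 blue area 20 px [331.6  15.4] w@46 [-843.   379.4] ends ([329.20001220703125, 17.600000381469727], [-815.7, 365.0]) ([333.29998779296875, 12.5], [-878.1, 390.8])
scene0 blue area 377 px [350.   30.4] w@46 [-683.5  457.1] ends ([333.70001220703125, 37.5], [-603.1, 371.0]) ([355.79998779296875, 52.5], [-468.3, 460.7])
scene0 blue area 20 px [333.1  23.4] w@46 [-751.2  379.7] ends ([333.70001220703125, 27.299999237060547], [-709.0, 379.4]) ([332.5, 19.200000762939453], [-798.6, 380.5])
scene0 blue area 64 px [343.5  55.2] w@46 [-438.9  402.2] ends ([332.1000061035156, 52.79999923706055], [-455.8, 352.1]) ([357.20001220703125, 54.20000076293945], [-453.0, 465.2])
scene0 blue area 26 px [362.5  54. ] w@46 [-457.6  489.6] ends ([360.1000061035156, 58.400001525878906], [-416.8, 473.9]) ([364.20001220703125, 47.29999923706055], [-519.8, 505.4])
scene0 blue area 101 px [335.7  75.1] w@46 [-268.4  353.4] ends ([320.0, 74.80000305175781], [-264.9, 286.6]) ([352.0, 76.0999984741211], [-266.1, 421.8])
scene0 blue area 117 px [142.8 193.1] w@46 [ 463.6 -300.3] ends ([135.60000610351562, 204
[... 6055 characters left out ...]
 [674.3, -402.3])
side0 red area 12 px [219.5 111.6] w@124 [494.8 725.8] ends ([218.0, 109.0], [494.6, 759.8]) ([223.0, 114.0], [505.4, 692.1])
side0 red area 109 px [236. 120.] w@124 [551.4 605.8] ends ([228.1999969482422, 110.9000015258789], [540.4, 721.5]) ([248.0, 127.4000015258789], [585.5, 511.7])
side0 red area 110 px [183.4 146.2] w@124 [262.4 415.8] ends ([193.6999969482422, 142.3000030517578], [311.4, 437.8]) ([173.0, 150.10000610351562], [214.9, 394.4])
side0 red area 122 px [316.4 184.8] w@124 [696.4 -13.1] ends ([309.0, 185.0], [669.3, -6.1]) ([324.0, 185.0], [723.5, -22.1])
scene0 [426.6 -31.1   8. ]
scene0 [426.1 175.3   8. ]
side0 [432.4 169.9   8. ]
side0 [430.1 -38.3   8. ]
```

View pics/z1.png

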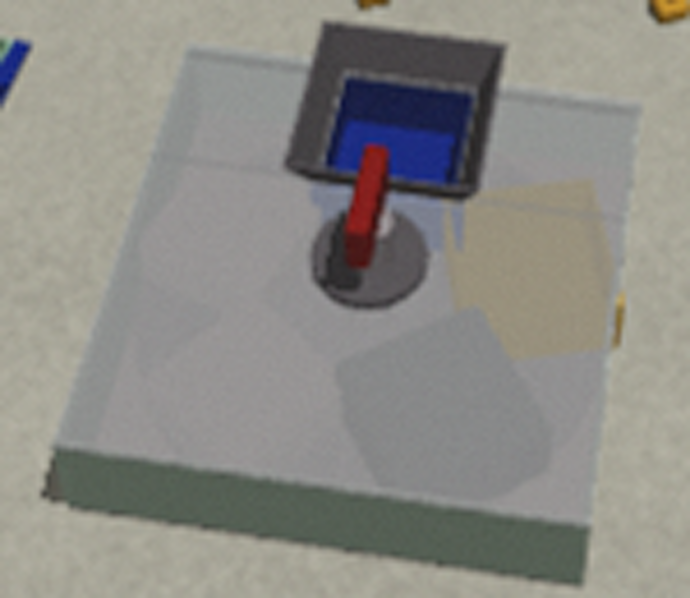

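View pics/z2.png

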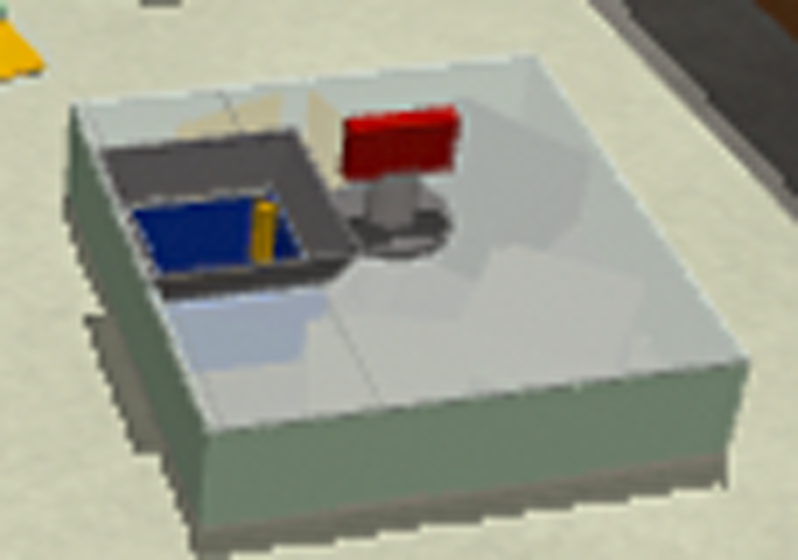

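The zooms show the funnel mouth around native (236,225) in the scene view. The table-top corners are visible, and the bar lies along the dispenser's x. The yellow slivers are corners of the yellow bin overlapping the case and the blue bin. First I'll move to above the blue handle.

Request:
drive_tool(commands=[[258,-533,30,0,0,0],[258,-533,30,0,0,0],[258,-533,30,0,0,0],[258,-533,30,0,0,0],[258,-533,30,0,0,0],[258,-533,30,0,0,0],[258,-533,30,0,0,0],[258,-533,30,0,0,0],[258,-533,30,0,0,0],[258,-533,30,0,0,0]], claw=-0.1)

```text
time: 1.4
eef_pos: [500.7, 146.9, 262.9]
tool_rot: [0.0, 0.171, 0.985, -0.0]
ft_force: [-0.2, 0.8, 0.3]
gripper_width: 41.6
grip_force: 0.0
```

Request:
drive_tool(commands=[[-46,-447,-30,0,0,0.094],[-46,-447,-30,0,0,0.094],[-46,-447,-30,0,0,0.094],[-46,-447,-30,0,0,0.094],[-46,-447,-30,0,0,0.094],[-46,-447,-30,0,0,0.094],[-46,-447,-30,0,0,0.094],[-46,-447,-30,0,0,0.094],[-46,-447,-30,0,0,0.094],[-46,-447,-30,0,0,0.094]])

```text
time: 2.65
eef_pos: [454.1, -294.5, 232.6]
tool_rot: [-0.0, 0.121, 0.993, 0.0]
ft_force: [-0.2, 0.2, 0.6]
gripper_width: 41.9
grip_force: 0.0
```

Run:
```python
from h import *
o=r.get_obs(); print({k:np.round(v,3).tolist() for k,v in o.items()})
A=[ray('scene0',u/4.6+150-.4,v/4.6+200-.4,70)[:2] for u,v in((187,48),(640,103),(588,525),(57,448))]
B=[ray('side0',u/7+260-.4,v/7+165-.4,70)[:2] for u,v in((210,430),(75,105),(535,58),(747,360))]
for Q in(A,B):
    Q=np.array(Q); c=Q.mean(0); d=(Q[3]+Q[2]-Q[0]-Q[1]); print(Q.tolist(),c,np.degrees(np.arctan2(d[1],d[0])), np.linalg.norm(d)/2)
x=snap('wrist','w1'); cv2.imwrite('pics/w1b.png',cv2.resize(x['img'][:,:,::-1],(800,600),interpolation=2))
blobs('w1','blue',46,40)
```

```text
{'time': 2.65, 'joint_pos': [0.37, 0.382, 0.137, 2.027, -0.077, 0.738, 1.881], 'qvel': [-0.012, -0.004, 0.001, 0.001, 0.001, -0.001, 0.003], 'effort': [1.124, -53.727, 2.952, -20.97, 0.073, 0.061, 0.002], 'eef_pos': [454.131, -294.516, 232.58], 'tool_rot': [-0.0, 0.121, 0.993, 0.0], 'ft_force': [-0.177, 0.217, 0.576], 'moment': [-0.002, -0.002, -0.05], 'grip_force': 0.0, 'gripper_width': 41.922}
[[542.6, -139.0], [568.1, 147.3], [854.1, 118.3], [827.2, -165.3]] [698.     -9.675] -5.535562748079854 286.636725665083
[[539.9, -142.6], [569.8, 140.5], [852.8, 109.2], [824.6, -172.3]] [696.775 -16.3  ] -6.1329646207878294 285.4839268680463
w1 blue area 2079 px [243.5 204. ] w@46 [ 486.2 -317.4] ends ([284.3999938964844, 206.60000610351562], [501.5, -269.9]) ([199.0, 212.10000610351562], [483.2, -373.1])
w1 blue area 414 px [506.2 232. ] w@46 [601.1  -7.7] ends ([505.5, 211.0], [572.3, -8.1]) ([505.5, 253.0], [630.6, -9.1])
w1 blue area 82 px [253.  236.3] w@46 [ 530.4 -316.6] ends ([246.0, 236.5], [528.5, -325.2]) ([260.0, 236.5], [532.8, -308.1])
w1 blue area 193 px [254.8 253.1] w@46 [ 553.6 -320. ] ends ([261.8999938964844, 249.8000030517578], [551.2, -310.1]) ([258.6000061035156, 260.20001220703125], [564.5, -317.7])
```

View pics/w1b.png

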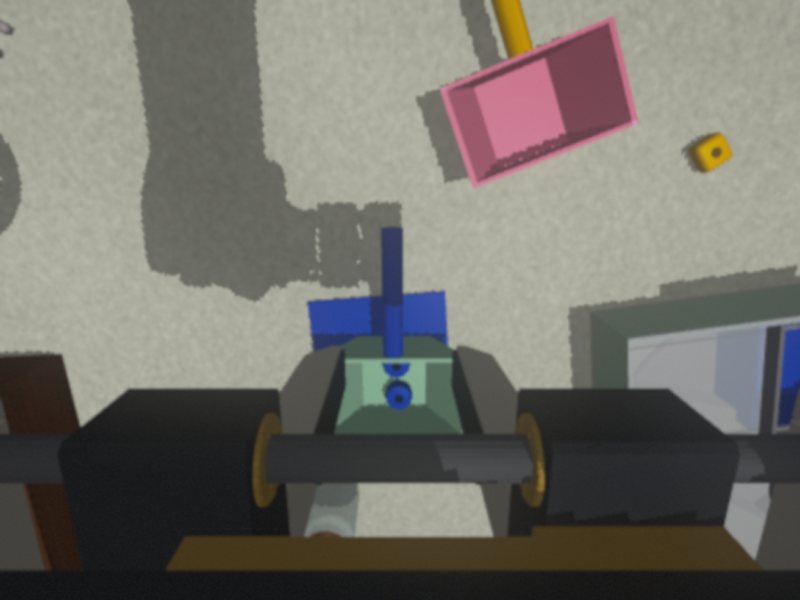

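The wrist view shows the blue handle upright in the image, from (392,228) to (394,357) on the 800-px scale, so the yaw is right. The stray is at (712,152). There are two beads in the cup.

Run:
```python
from h import *
s=.64
for n,u,v,z in(('tip',392,228,46),('near',394,357,46),('stray top',715,151,15),('stray bottom ctr',709,154,0),('casecorner',628,337,70)): print(n,ray('w1',u*s,v*s,z))
print('tcp in w1',proj('w1',[454.1,-294.5,232.6]),proj('w1',[454.1,-294.5,46]))
for f in('scene0','side0'): print(f,[proj(f,p) for p in([428,-35,8],[415,-288,46])])
```

```text
tip [ 420.2 -291.6   46. ]
near [ 519.9 -315.    46. ]
stray top [426.4 -36.9  15. ]
stray bottom ctr [429.3 -31.9   0. ]
casecorner [ 536.1 -142.3   70. ]
tcp in w1 [256.6 244.7] [255.5 174.5]
scene0 [array([229.8, 197.4]), array([150.2, 182.1])]
side0 [array([249.4, 225.5]), array([269.2, 270.2])]
```

Request:
drive_tool(commands=[[-12,-68,-20,0.764,-0.181,0],[-12,-68,-20,0.764,-0.181,0],[-12,-68,-20,0.764,-0.181,0],[-12,-68,-20,0.764,-0.181,0],[-12,-68,-20,0.764,-0.181,0],[-12,-68,-119,0.764,-0.181,0],[-12,-68,-119,0.764,-0.181,0],[-12,-68,-119,0.764,-0.181,0],[-12,-68,-119,0.764,-0.181,0],[-12,-68,-119,0.764,-0.181,0]], claw=-0.28)

```text
time: 3.95
eef_pos: [442.5, -364.6, 115.5]
tool_rot: [0.043, 0.113, 0.917, 0.379]
ft_force: [0.1, 0.1, -0.4]
gripper_width: 33.3
grip_force: 0.0
```

Run:
```python
from h import *
o=r.get_obs(); print({k:np.round(v,3).tolist() for k,v in o.items() if k in('joint_pos','eef_pos','tool_rot','gripper_width','ft_force')})
x=snap('wrist','w2');y=snap('side','s2')
b=cv2.resize(y['img'][210:310,220:340,::-1],(480,400),interpolation=2)
cv2.imwrite('pics/m2.png',np.hstack([cv2.resize(x['img'][100:384,100:400,::-1],(320,303)),b[:303]]))
```

```text
{'joint_pos': [1.005, 0.825, -0.161, 1.767, -0.546, 1.132, 2.576], 'eef_pos': [442.515, -364.634, 115.473], 'tool_rot': [0.043, 0.113, 0.917, 0.379], 'ft_force': [0.105, 0.061, -0.412], 'gripper_width': 33.295}
```

View pics/m2.png

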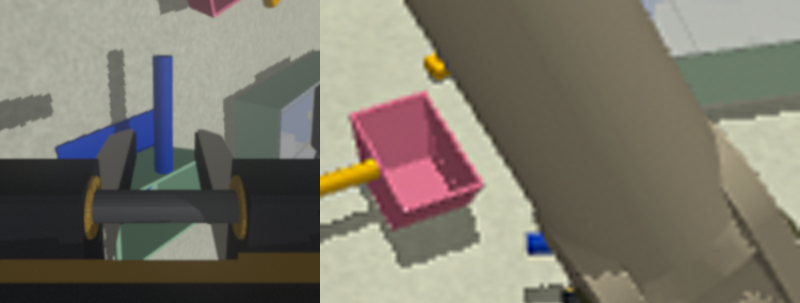

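The wrist picture shows the handle centred between the fingers (x about 163 of 320). I'll go in along the tool axis.

Request:
drive_tool(commands=[[4,16,-16,0,0,0],[8,32,-33,0,0,0],[12,48,-49,0,0,0],[14,58,-60,0,0,0],[16,65,-67,0,0,0],[16,69,-71,0,0,0],[16,69,-71,0,0,0],[16,69,-71,0,0,0],[16,69,-71,0,0,0],[16,69,-71,0,0,0]])

```text
time: 5.3
eef_pos: [457.7, -295.7, 42.8]
tool_rot: [0.042, 0.113, 0.917, 0.38]
ft_force: [0.8, 0.3, -0.1]
gripper_width: 33.6
grip_force: 0.0
```

Request:
drive_tool(commands=[[0,0,0,0,0,0],[0,0,0,0,0,0],[0,0,0,0,0,0],[0,0,0,0,0,0],[0,0,0,0,0,0],[0,0,0,0,0,0],[0,0,0,0,0,0],[0,0,0,0,0,0],[0,0,0,0,0,0],[0,0,0,0,0,0]], claw=-1, squeeze=50)

```text
time: 6.55
eef_pos: [457.6, -295.4, 42.6]
tool_rot: [0.042, 0.113, 0.917, 0.38]
ft_force: [-0.3, 0.8, -0.8]
gripper_width: 15.4
grip_force: 50.0
```

Run:
```python
from h import *
o=r.get_obs(); print({k:np.round(v,3).tolist() for k,v in o.items() if k in('joint_pos','eef_pos','tool_rot','gripper_width','ft_force')})
```

```text
{'joint_pos': [0.988, 0.906, -0.26, 1.886, -0.579, 0.908, 2.592], 'eef_pos': [457.649, -295.441, 42.608], 'tool_rot': [0.042, 0.113, 0.917, 0.38], 'ft_force': [-0.263, 0.791, -0.838], 'gripper_width': 15.386}
```

Request:
drive_tool(commands=[[0,0,10,0,0,0],[0,0,30,0,0,0],[0,0,55,0,0,0],[0,0,85,0,0,0],[0,0,115,0,0,0],[0,0,140,0,0,0],[0,0,155,0,0,0],[0,0,160,0,0,0],[0,0,160,0,0,0],[0,0,160,0,0,0]])

```text
time: 7.8
eef_pos: [457.4, -295.2, 201.9]
tool_rot: [0.041, 0.113, 0.917, 0.381]
ft_force: [-0.8, 0.6, -2.5]
gripper_width: 15.3
grip_force: 50.0
```

Request:
drive_tool(commands=[[5,25,0,0,0,0.01],[12,65,0,0,0,0.03],[20,115,0,0,0,0.06],[28,165,0,0,0,0.08],[36,210,0,0,0,0.1],[42,245,0,0,0,0.12],[46,270,-1,0,0,0.131],[48,281,-2,0,0,0.131],[48,281,-2,0,0,0.131],[48,281,-2,0,0,0.131]])

```text
time: 9.05
eef_pos: [505.7, -15.8, 200.3]
tool_rot: [0.017, 0.054, 0.922, 0.382]
ft_force: [-0.8, 0.7, -1.8]
gripper_width: 14.9
grip_force: 50.0
```

Run:
```python
from h import *
o=r.get_obs(); print({k:np.round(v,3).tolist() for k,v in o.items() if k in('joint_pos','eef_pos','tool_rot','gripper_width','ft_force')})
y=snap('side','s3');x=snap('scene','c3')
cv2.imwrite('pics/m3.png',np.hstack([cv2.resize(x['img'][130:290,150:310,::-1],(400,400)),cv2.resize(y['img'][110:270,210:370,::-1],(400,400))]))
```

```text
{'joint_pos': [0.667, 0.598, -0.436, 2.11, -0.775, 0.805, 2.375], 'eef_pos': [505.741, -15.819, 200.311], 'tool_rot': [0.017, 0.054, 0.922, 0.382], 'ft_force': [-0.826, 0.683, -1.842], 'gripper_width': 14.852}
```

View pics/m3.png

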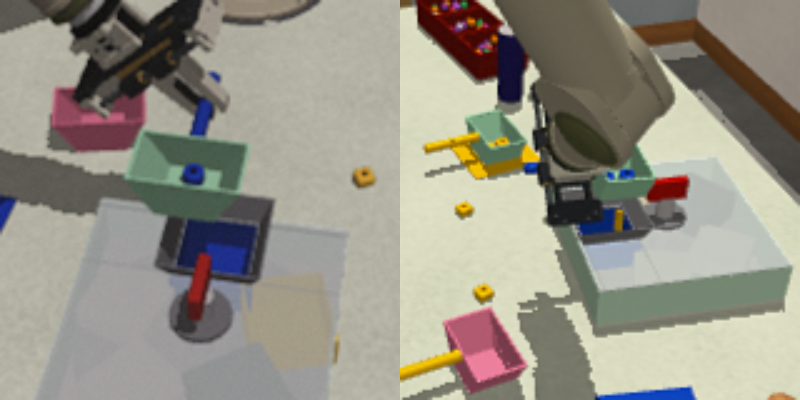

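The cup hangs level over the funnel, seen at (190,170) left and (625,170) right, with both beads inside. I'll tilt it now.

Request:
drive_tool(commands=[[0,0,-5,-0.1,0.01,0],[0,-1,-12,-0.23,0.023,0],[0,-1,-20,-0.36,0.036,0],[0,-2,-28,-0.5,0.05,0],[0,-3,-36,-0.64,0.064,0],[0,-4,-44,-0.78,0.078,0],[0,-4,-50,-0.92,0.092,0],[0,-5,-55,-1.042,0.106,0],[0,-5,-55,-1.042,0.106,0],[0,-5,-55,-1.042,0.106,0]])

```text
time: 10.4
eef_pos: [505.4, -20.3, 145.7]
tool_rot: [-0.006, 0.058, 0.99, -0.13]
ft_force: [0.4, -0.4, -0.5]
gripper_width: 15.1
grip_force: 50.0
```

Request:
drive_tool(commands=[[0,0,0,-0.06,0.006,0],[0,0,0,-0.12,0.012,0],[0,-1,0,-0.18,0.018,0],[0,-1,1,-0.24,0.024,0],[0,-1,1,-0.3,0.03,0],[0,-2,1,-0.36,0.036,0],[0,-2,1,-0.42,0.042,0],[0,-2,1,-0.48,0.049,0],[0,-2,1,-0.53,0.054,0],[0,-2,1,-0.53,0.054,0]])

```text
time: 11.65
eef_pos: [505.7, -21.5, 145.9]
tool_rot: [-0.017, 0.053, 0.92, -0.387]
ft_force: [0.2, -0.2, -1.0]
gripper_width: 14.9
grip_force: 50.0
```

Run:
```python
from h import *
o=r.get_obs(); print({k:np.round(v,3).tolist() for k,v in o.items() if k in('joint_pos','eef_pos','tool_rot','gripper_width','ft_force')})
y=snap('side','s4');x=snap('scene','c4')
cv2.imwrite('pics/m4.png',np.hstack([cv2.resize(x['img'][150:290,170:310,::-1],(400,400)),cv2.resize(y['img'][110:270,210:370,::-1],(400,400))]))
```

```text
{'joint_pos': [-0.931, 0.82, 0.723, 2.122, 0.328, 0.722, 0.873], 'eef_pos': [505.68, -21.451, 145.916], 'tool_rot': [-0.017, 0.053, 0.92, -0.387], 'ft_force': [0.227, -0.213, -1.022], 'gripper_width': 14.899}
```

View pics/m4.png

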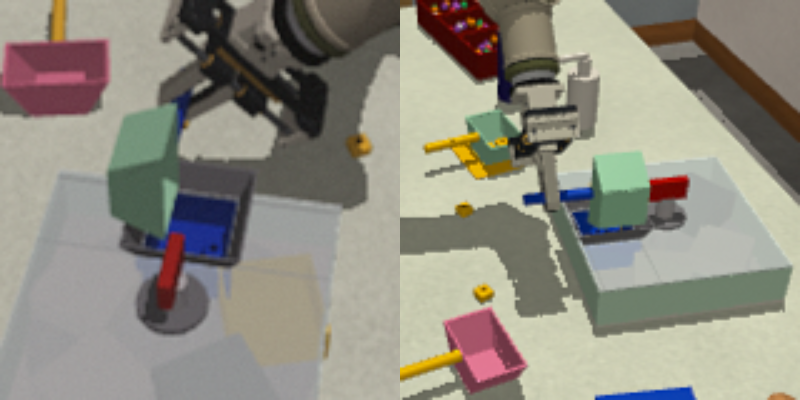

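The cup is tipped fully and beads show in the blue bin (left, about (213,242)). I'll tip slightly further, then return upright and check that the cup is empty.

Request:
drive_tool(commands=[[0,0,1,-0.06,0.006,0],[0,0,1,-0.12,0.012,0],[0,0,1,-0.12,0.012,0],[0,0,1,-0.12,0.012,0],[0,0,1,0,0,0],[0,0,3,0.12,-0.012,0],[0,1,6,0.24,-0.024,0],[0,1,10,0.36,-0.036,0],[0,2,15,0.48,-0.049,0],[0,2,20,0.53,-0.054,0]])

```text
time: 13.0
eef_pos: [505.2, -21.8, 168.6]
tool_rot: [-0.005, 0.059, 0.99, -0.129]
ft_force: [0.7, 0.3, -2.7]
gripper_width: 15.2
grip_force: 50.0
```

Request:
drive_tool(commands=[[0,1,6,0.14,-0.014,0],[0,2,12,0.28,-0.028,0],[0,3,18,0.42,-0.042,0],[0,3,24,0.56,-0.057,0],[0,4,30,0.7,-0.071,0],[0,4,34,0.84,-0.085,0],[0,5,36,0.95,-0.097,0],[0,5,36,1.042,-0.106,0],[0,5,36,1.042,-0.106,0],[0,5,36,1.042,-0.106,0]])

```text
time: 14.25
eef_pos: [505.4, -14.7, 203.0]
tool_rot: [0.017, 0.053, 0.923, 0.381]
ft_force: [-0.4, 0.2, -1.9]
gripper_width: 15.1
grip_force: 50.0
```

Run:
```python
from h import *
o=r.get_obs(); print({k:np.round(v,3).tolist() for k,v in o.items() if k in('joint_pos','eef_pos','tool_rot','gripper_width','ft_force')})
y=snap('side','s5');x=snap('scene','c5')
cv2.imwrite('pics/m5.png',np.hstack([cv2.resize(x['img'][150:270,170:290,::-1],(400,400)),cv2.resize(y['img'][130:250,260:380,::-1],(400,400))]))
```

```text
{'joint_pos': [0.616, 0.582, -0.364, 2.113, -0.813, 0.835, 2.415], 'eef_pos': [505.42, -14.744, 202.993], 'tool_rot': [0.017, 0.053, 0.923, 0.381], 'ft_force': [-0.413, 0.204, -1.863], 'gripper_width': 15.121}
```

View pics/m5.png

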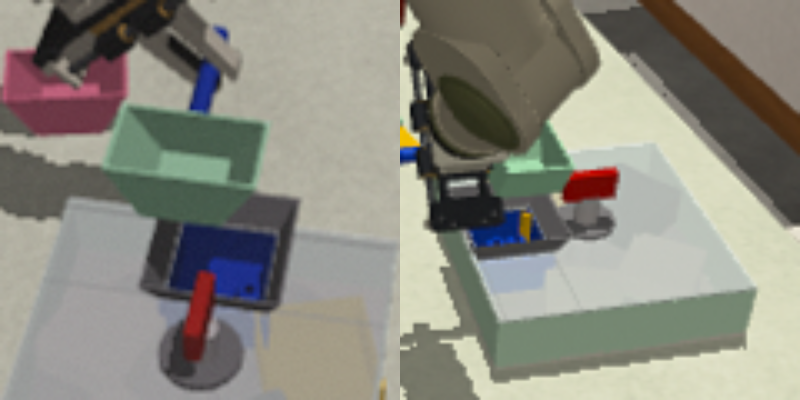

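The cup is empty and the beads sit in the blue bin. I'll check the mat centres before putting the cup back.

Run:
```python
from h import *
def q(f,col,z):
    hsv=cv2.cvtColor(cv2.imread('pics/'+f+'.png'),cv2.COLOR_BGR2HSV); return cv2.inRange(hsv,*R[col])
for f in('c5','s5'):
  m=q(f,'blue',3); n,l,s,c=cv2.connectedComponentsWithStats(m)
  for i in range(1,n):
    if s[i,4]>250:
        ys,xs=np.nonzero(l==i); p=cv2.boxPoints(cv2.minAreaRect(np.array([ray(f,a,b,3)[:2] for a,b in zip(xs,ys)],np.float32))); w=ray(f,*c[i],3)
        if w[0]>300 and w[1]<-150: print(f,s[i,4],w,p.mean(0),p.round().tolist())
s=.64
print('mat yellow cnrs scene',[ray('scene0',u*s,v*s,3)[:2].tolist() for u,v in((507,338),(520,384),(581,381))])
blobs('c5','yellow',46,35)
```

```text
c5 1272 [ 546.1 -329.4    3. ] [ 543.07263 -329.76422] [[470.0, -377.0], [597.0, -398.0], [616.0, -283.0], [489.0, -262.0]]
s5 1227 [ 541.4 -335.6    3. ] [ 542.5517  -332.56558] [[470.0, -380.0], [596.0, -402.0], [616.0, -285.0], [490.0, -263.0]]
mat yellow cnrs scene [[482.4, 263.9], [593.6, 281.0], [579.0, 396.5]]
c5 yellow area 130 px [360.6 168.1] w@46 [301.4 388.7] ends ([369.29998779296875, 159.3000030517578], [255.3, 423.5]) ([351.29998779296875, 177.3000030517578], [347.1, 353.0])
c5 yellow area 109 px [343.2 197.5] w@46 [438.7 318.4] ends ([346.6000061035156, 208.5], [483.5, 324.7]) ([339.20001220703125, 186.0], [389.5, 310.3])
c5 yellow area 44 px [295.1 200.4] w@46 [461.3 169.5] ends ([291.79998779296875, 201.1999969482422], [465.3, 159.2]) ([298.6000061035156, 199.5], [456.8, 180.3])
c5 yellow area 507 px [345.5 237.3] w@46 [593.7 310.4] ends ([369.79998779296875, 248.6999969482422], [628.9, 374.6]) ([318.8999938964844, 225.10000610351562], [554.1, 237.0])
c5 yellow area 56 px [347.3 222.4] w@46 [538.2 321.2] ends ([347.5, 226.0], [551.7, 320.3]) ([351.0, 222.5], [537.8, 332.0])
```

Request:
drive_tool(commands=[[-5,-25,0,0,0,-0.01],[-12,-65,0,0,0,-0.03],[-20,-115,0,0,0,-0.06],[-28,-165,0,0,0,-0.08],[-36,-215,0,0,0,-0.1],[-44,-250,0,0,0,-0.12],[-49,-275,0,0,0,-0.131],[-52,-289,0,0,0,-0.131],[-52,-289,0,0,0,-0.131],[-52,-289,0,0,0,-0.131]])

```text
time: 15.6
eef_pos: [454.1, -301.9, 202.8]
tool_rot: [0.042, 0.112, 0.917, 0.381]
ft_force: [1.1, 1.0, -2.4]
gripper_width: 15.4
grip_force: 50.0
```

Request:
drive_tool(commands=[[0,0,-20,0,0,0],[0,0,-50,0,0,0],[0,0,-85,0,0,0],[0,0,-115,0,0,0],[0,0,-135,0,0,0],[0,0,-147,0,0,0],[0,0,-154,0,0,0],[0,0,-157,0,0,0],[0,0,-159,0,0,0],[0,0,-159,0,0,0]])

```text
time: 16.85
eef_pos: [453.9, -303.6, 44.1]
tool_rot: [0.042, 0.113, 0.917, 0.38]
ft_force: [-0.2, 0.5, -1.6]
gripper_width: 15.5
grip_force: 50.0
```

Request:
drive_tool(commands=[[0,0,-1,0,0,0],[0,0,-1.5,0,0,0],[0,0,-1.5,0,0,0],[0,0,-1.5,0,0,0],[0,0,-1.5,0,0,0],[0,0,-1.5,0,0,0],[0,0,-1.5,0,0,0],[0,0,-1.5,0,0,0],[0,0,-1.5,0,0,0],[0,0,-1.5,0,0,0]])

```text
time: 18.1
eef_pos: [453.6, -303.3, 42.2]
tool_rot: [0.042, 0.113, 0.917, 0.38]
ft_force: [-1.9, 2.2, 2.3]
gripper_width: 15.4
grip_force: 50.0
```

Request:
drive_tool(commands=[[0,0,0,0,0,0],[0,0,0,0,0,0],[0,0,0,0,0,0],[0,0,0,0,0,0],[-3,-10,10,0,0,0],[-5,-20,21,0,0,0],[-8,-34,35,0,0,0],[-11,-48,50,0,0,0],[-14,-60,63,0,0,0],[-16,-69,71,0,0,0]], claw=-0.28)

```text
time: 19.35
eef_pos: [437.5, -373.7, 114.2]
tool_rot: [0.042, 0.113, 0.917, 0.38]
ft_force: [-0.9, 0.4, -0.2]
gripper_width: 33.7
grip_force: 0.0
```

Request:
drive_tool(commands=[[0,0,40,0,0,0],[0,0,90,0,0,0],[10,20,130,-0.15,0.035,0],[30,70,135,-0.3,0.07,0],[55,130,135,-0.45,0.1,0],[80,190,135,-0.6,0.14,0],[110,240,135,-0.764,0.181,0],[140,290,135,-0.764,0.181,0],[180,340,135,-0.764,0.181,0],[210,360,135,-0.764,0.181,0]])

```text
time: 20.6
eef_pos: [646.6, -11.0, 248.7]
tool_rot: [-0.0, 0.122, 0.993, -0.0]
ft_force: [0.7, -0.6, 0.1]
gripper_width: 33.6
grip_force: 0.0
```

Run:
```python
from h import *
o=r.get_obs(); print({k:np.round(v,3).tolist() for k,v in o.items() if k in('joint_pos','eef_pos','tool_rot','gripper_width','ft_force')})
snap('side','s6');snap('scene','c6');snap('wrist','w6')
blobs('c6','blue',46,35); blobs('c6','red',124,60); blobs('s6','red',124,60);blobs('w6','red',140,60)
```

```text
{'joint_pos': [-0.068, 0.487, -0.005, 1.772, 0.003, 0.882, 1.253], 'eef_pos': [646.555, -10.993, 248.692], 'tool_rot': [-0.0, 0.122, 0.993, -0.0], 'ft_force': [0.706, -0.62, 0.11], 'gripper_width': 33.572}
c6 blue area 1604 px [348.6  36. ] w@46 [-624.6  444.2] ends ([349.0, 58.0], [-416.2, 424.5]) ([349.0, 13.0], [-879.4, 472.2])
c6 blue area 129 px [335.3  75.3] w@46 [-266.5  351.4] ends ([318.8999938964844, 74.69999694824219], [-265.2, 282.2]) ([352.0, 76.19999694824219], [-265.5, 421.7])
c6 blue area 117 px [140.8 192.2] w@46 [ 460.1 -307.3] ends ([147.89999389648438, 181.60000610351562], [413.3, -295.5]) ([133.60000610351562, 203.10000610351562], [506.3, -318.4])
c6 blue area 485 px [130.7 229.5] w@46 [ 606.5 -302.2] ends ([105.0, 239.5], [646.3, -364.7]) ([158.60000610351562, 219.8000030517578], [566.0, -230.3])
c6 blue area 491 px [236.8 227.8] w@46 [580.   -0.6] ends ([250.1999969482422, 230.1999969482422], [586.1, 38.4]) ([222.8000030517578, 226.5], [578.1, -41.2])
c6 red area 276 px [427.1 174.6] w@124 [400.1 560.5] ends ([416.5, 162.6999969482422], [348.7, 539.6]) ([437.89
[... 448 characters left out ...]
220703125, 258.79998779296875], [695.6, 697.1]) ([496.79998779296875, 241.8000030517578], [642.7, 686.5])
c6 red area 141 px [480.4 259.7] w@124 [702.9 625.2] ends ([465.3999938964844, 259.1000061035156], [703.5, 587.6]) ([500.70001220703125, 254.0], [681.8, 683.1])
s6 red area 133 px [234.4 118.4] w@124 [548.  625.6] ends ([248.0, 127.5], [585.0, 510.4]) ([221.39999389648438, 104.80000305175781], [524.6, 808.4])
s6 red area 110 px [183.4 146.2] w@124 [262.4 415.8] ends ([193.6999969482422, 142.3000030517578], [311.4, 437.8]) ([173.0, 150.10000610351562], [214.9, 394.4])
s6 red area 121 px [316.4 184.9] w@124 [696.5 -13.3] ends ([309.0, 185.0], [669.3, -6.1]) ([324.0, 185.0], [723.5, -22.1])
```

Request:
drive_tool(commands=[[49.5,-0.5,0,0,0,-0.15],[49.5,-0.5,0,0,0,-0.3],[49.5,-0.5,0,0,0,-0.45],[49.5,-0.5,0,0,0,-0.6],[49.5,-0.5,0,0,0,-0.75],[49.5,-0.5,0,0,0,-0.9],[49.5,-0.5,0,0,0,-1.05],[49.5,-0.5,0,0,0,-1.2],[49.5,-0.5,0,0,0,-1.35],[49.5,-0.5,0,0,0,-1.5]], claw=0.1)

```text
time: 22.0
eef_pos: [694.5, -16.2, 248.3]
tool_rot: [-0.0, 0.768, 0.64, -0.0]
ft_force: [0.2, 0.8, 0.1]
gripper_width: 51.1
grip_force: 0.0
```

Request:
drive_tool(commands=[[0,0,0,0,0,-0.17],[0,0,0,0,0,-0.34],[0,0,0,0,0,-0.51],[0,0,0,0,0,-0.68],[0,0,0,0,0,-0.85],[0,0,0,0,0,-1.02],[0,0,0,0,0,-1.19],[0,0,0,0,0,-1.36],[0,0,0,0,0,-1.4986],[0,0,0,0,0,-1.4986]])

```text
time: 23.25
eef_pos: [694.8, -15.5, 248.0]
tool_rot: [0.0, 0.999, -0.052, -0.001]
ft_force: [0.1, 0.2, 0.7]
gripper_width: 51.1
grip_force: 0.0
```

Run:
```python
from h import *
o=r.get_obs(); print({k:np.round(v,3).tolist() for k,v in o.items() if k in('joint_pos','eef_pos','tool_rot','gripper_width','ft_force')})
snap('wrist','w7'); blobs('w7','red',140,60)
print(proj('w7',[697,-13,140]),proj('w7',[728,-16,140]),proj('w7',[666,-10,140]))
x=cv2.imread('pics/w7.png'); y=cv2.imread('pics/scene0.png')
cv2.imwrite('pics/m7.png',np.hstack([cv2.resize(x,(500,375)),cv2.resize(cv2.imread('pics/c6.png')[170:270,95:175],(300,375))]))
```

```text
{'joint_pos': [-0.55, 0.683, 0.847, 1.691, -0.58, 1.039, -1.182], 'eef_pos': [694.783, -15.512, 248.048], 'tool_rot': [0.0, 0.999, -0.052, -0.001], 'ft_force': [0.131, 0.171, 0.727], 'gripper_width': 51.083}
[250.4 191. ] [250.  157.4] [250.7 222.6]
```

View pics/m7.png

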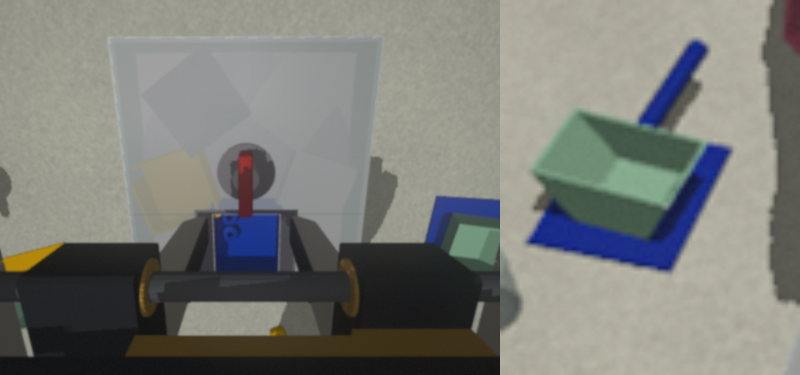

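The wrist view shows the bar centred between the fingers at (246,185) and aligned with them. The blue beads are in the bin, and the blue cup stands on its mat. I'll descend, grip the bar and turn it.

Request:
drive_tool(commands=[[2,2,-30,0,0,0],[2,2,-65,0,0,0],[2,2,-95,0,0,0],[2,2,-115,0,0,0],[2,2,-123,0,0,0],[2,2,-126,0,0,0],[2,2,-126,0,0,0],[2,2,-126,0,0,0],[2,2,-126,0,0,0],[2,2,-126,0,0,0]])

```text
time: 24.55
eef_pos: [697.7, -12.3, 122.4]
tool_rot: [-0.0, 0.999, -0.051, 0.0]
ft_force: [0.3, -0.2, -0.4]
gripper_width: 51.4
grip_force: 0.0
```

Request:
drive_tool(commands=[[0,0,0,0,0,0],[0,0,0,0,0,0],[0,0,0,0,0,0],[0,0,0,0,0,0],[0,0,0,0,0,0],[0,0,0,0,0,0],[0,0,0,0,0,0],[0,0,0,0,0,0],[0,0,0,0,0,0],[0,0,0,0,0,0]], claw=-1, squeeze=15)

```text
time: 25.8
eef_pos: [697.9, -12.5, 122.4]
tool_rot: [-0.0, 0.999, -0.051, 0.0]
ft_force: [-0.5, 0.1, 4.7]
gripper_width: 13.8
grip_force: 16.7
```

Request:
drive_tool(commands=[[0,0,0,0,0,0.1],[0,0,0,0,0,0.25],[0,0,0,0,0,0.41],[0,0,0,0,0,0.57],[0,0,0,0,0,0.73],[0,0,0,0,0,0.89],[0,0,0,0,0,1.05],[0,0,0,0,0,1.18],[0,0,0,0,0,1.257],[0,0,0,0,0,1.257]])

```text
time: 27.05
eef_pos: [696.7, -10.5, 122.4]
tool_rot: [-0.002, 0.837, 0.547, 0.0]
ft_force: [-4.1, 5.6, 7.6]
gripper_width: 13.8
grip_force: 18.2
```

Run:
```python
from h import *
o=r.get_obs(); print({k:np.round(v,3).tolist() for k,v in o.items() if k in('joint_pos','eef_pos','tool_rot','gripper_width','ft_force','moment')})
```

```text
{'joint_pos': [-0.299, 0.716, 0.381, 1.77, -0.379, 0.73, -0.13], 'eef_pos': [696.731, -10.538, 122.427], 'tool_rot': [-0.002, 0.837, 0.547, 0.0], 'ft_force': [-4.149, 5.601, 7.633], 'moment': [0.87, 0.854, 0.05], 'gripper_width': 13.767}
```

Request:
drive_tool(commands=[[0,0,0,0,0,0],[0,0,0,0,0,0],[0,0,0,0,0,0],[0,0,0,0,0,0],[0,0,15,0,0,0],[0,0,40,0,0,0],[0,0,75,0,0,0],[0,0,105,0,0,0],[0,0,126,0,0,0],[0,0,126,0,0,0]], claw=-0.1)

```text
time: 28.3
eef_pos: [698.4, -12.7, 250.6]
tool_rot: [0.001, 0.838, 0.546, 0.002]
ft_force: [-0.1, 0.6, -0.5]
gripper_width: 42.2
grip_force: 0.0
```

Request:
drive_tool(commands=[[-30,36,0,0,0,-0.12],[-65,80,0,0,0,-0.24],[-100,125,0,0,0,-0.36],[-135,168,0,0,0,-0.48],[-170,212,0,0,0,-0.6],[-205,255,0,0,0,-0.72],[-235,290,0,0,0,-0.84],[-265,325,0,0,0,-1.0],[-265,325,0,0,0,-1.0],[-265,325,0,0,0,-1.0]])

```text
time: 29.55
eef_pos: [432.6, 312.1, 247.8]
tool_rot: [0.0, 0.997, 0.078, -0.0]
ft_force: [-0.5, 0.1, -0.3]
gripper_width: 41.9
grip_force: 0.0
```

Run:
```python
from h import *
o=r.get_obs(); print({k:np.round(v,3).tolist() for k,v in o.items() if k in('joint_pos','eef_pos','tool_rot','gripper_width','ft_force','moment')})
snap('wrist','w8'); snap('scene','c8'); snap('side','s8')
blobs('c8','yellow',46,35); blobs('w8','yellow',46,35); blobs('c8','red',124,60)
x=cv2.imread('pics/w8.png'); y=cv2.imread('pics/c8.png')
cv2.imwrite('pics/m8.png',np.hstack([cv2.resize(x,(480,360)),cv2.resize(y[180:270,210:290],(320,360))]))
```

```text
{'joint_pos': [-1.302, 0.45, 0.817, 2.053, -0.447, 0.822, -1.636], 'eef_pos': [432.58, 312.135, 247.794], 'tool_rot': [0.0, 0.997, 0.078, -0.0], 'ft_force': [-0.486, 0.068, -0.31], 'moment': [-0.027, 0.133, 0.057], 'gripper_width': 41.898}
c8 yellow area 78 px [190.  154.2] w@46 [ 274.1 -182.8] ends ([190.0, 163.0], [317.8, -176.2]) ([190.0, 145.0], [227.0, -190.1])
c8 yellow area 127 px [360.6 168.1] w@46 [301.5 388.8] ends ([369.29998779296875, 159.3000030517578], [255.3, 423.5]) ([351.79998779296875, 176.8000030517578], [344.7, 354.9])
c8 yellow area 105 px [343.3 197.6] w@46 [439.4 318.7] ends ([346.3999938964844, 208.5], [483.5, 323.9]) ([339.8999938964844, 185.6999969482422], [388.4, 312.8])
c8 yellow area 46 px [231.3 191.3] w@46 [437.  -28.9] ends ([234.39999389648438, 190.3000030517578], [432.1, -19.3]) ([232.39999389648438, 194.5], [450.4, -24.3])
c8 yellow area 41 px [295.2 200.7] w@46 [462.6 169.7] ends ([298.3999938964844, 199.39999389648438], [456.3, 179.8]) ([294.20001220703125, 197.3000030517578], [448.4, 167.0])
c8 yellow area 505 px [345.6 237.4] w@46 [593.8 310.8] 
[... 1756 characters left out ...]
01220703125, 162.89999389648438], [349.7, 538.5]) ([438.20001220703125, 186.60000610351562], [448.9, 581.7])
c8 red area 80 px [458.5 245. ] w@124 [659.9 582.3] ends ([452.6000061035156, 232.5], [619.2, 578.2]) ([466.6000061035156, 256.5], [695.3, 592.8])
c8 red area 82 px [229.5 241. ] w@124 [686.7 -10.7] ends ([219.5, 236.89999389648438], [675.1, -37.8]) ([239.8000030517578, 245.39999389648438], [699.0, 16.9])
c8 red area 89 px [502.5 249.4] w@124 [666.6 692.9] ends ([506.6000061035156, 256.29998779296875], [687.8, 695.8]) ([496.5, 242.10000610351562], [643.8, 685.2])
c8 red area 136 px [479.6 260.1] w@124 [704.3 622.8] ends ([465.0, 258.0], [700.2, 587.5]) ([502.0, 258.0], [694.0, 682.1])
```

View pics/m8.png

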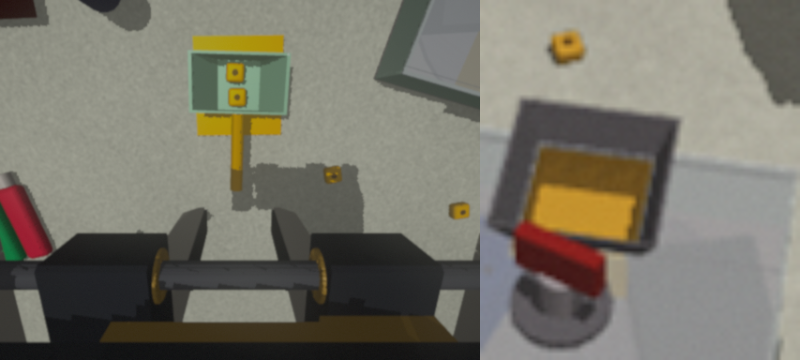

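The yellow bin is under the window, and the yellow cup with its two beads is on its mat, with the handle end at about (237,188) of the left picture. One stray has been knocked about 25 mm nearer the robot, so I'll re-measure it later. Next is the tilted approach to the yellow handle.

Request:
drive_tool(commands=[[10,-64,-20,0.15,0.024,0],[10,-64,-20,0.31,0.048,0],[10,-64,-20,0.47,0.074,0],[10,-64,-20,0.63,0.099,0],[10,-64,-40,0.776,0.122,0],[10,-64,-90,0.776,0.122,0],[10,-64,-135,0.776,0.122,0],[10,-64,-135,0.776,0.122,0],[10,-64,-135,0.776,0.122,0],[10,-64,-135,0.776,0.122,0]], claw=-0.28)

```text
time: 30.95
eef_pos: [443.7, 245.9, 112.1]
tool_rot: [-0.382, 0.921, 0.068, -0.03]
ft_force: [-0.6, 0.7, -0.8]
gripper_width: 33.4
grip_force: 0.0
```

Request:
drive_tool(commands=[[0,0,0,0,0,0],[0,0,0,0,0,0],[0,0,0,0,0,0],[0,0,0,0,0,0],[0,0,0,0,0,0],[0,0,0,0,0,0],[0,0,0,0,0,0],[0,0,0,0,0,0],[0,0,0,0,0,0],[0,0,0,0,0,0]])

```text
time: 32.2
eef_pos: [442.6, 248.6, 113.1]
tool_rot: [-0.382, 0.921, 0.071, -0.03]
ft_force: [0.1, -0.3, 0.1]
gripper_width: 33.4
grip_force: 0.0
```

Run:
```python
from h import *
o=r.get_obs(); print({k:np.round(v,3).tolist() for k,v in o.items() if k in('joint_pos','eef_pos','tool_rot','gripper_width','ft_force')})
snap('wrist','w9'); print(proj('w9',[392,308.5,46]),proj('w9',[431.5,314.7,46]),proj('w9',[488,323.5,46]))
hsv=cv2.cvtColor(cv2.imread('pics/w9.png'),cv2.COLOR_BGR2HSV); m=cv2.inRange(hsv,*R['yellow'])
for v in range(100,250,8):
    u=np.nonzero(m[v,180:330])[0]; print(v,(u.min()+180,u.max()+180) if len(u) else None,end=' ')
```

```text
{'joint_pos': [0.351, 0.809, -0.765, 2.273, -1.02, 0.305, -0.643], 'eef_pos': [442.597, 248.559, 113.108], 'tool_rot': [-0.382, 0.921, 0.071, -0.03], 'ft_force': [0.128, -0.339, 0.144], 'gripper_width': 33.385}
[253.9 238.9] [253.8 197.3] [253.8 131.3]
100 (np.int64(267), np.int64(329)) 108 (np.int64(267), np.int64(329)) 116 (np.int64(320), np.int64(329)) 124 (np.int64(319), np.int64(329)) 132 (np.int64(246), np.int64(329)) 140 (np.int64(246), np.int64(329)) 148 (np.int64(247), np.int64(329)) 156 (np.int64(247), np.int64(329)) 164 (np.int64(247), np.int64(263)) 172 (np.int64(247), np.int64(263)) 180 (np.int64(247), np.int64(262)) 188 (np.int64(247), np.int64(262)) 196 (np.int64(247), np.int64(262)) 204 (np.int64(247), np.int64(262)) 212 (np.int64(246), np.int64(261)) 220 (np.int64(246), np.int64(261)) 228 (np.int64(246), np.int64(261)) 236 (np.int64(246), np.int64(261)) 244 None
```

Request:
drive_tool(commands=[[-3,16,-16,0,0,0],[-5,32,-33,0,0,0],[-8,48,-49,0,0,0],[-10,59,-60,0,0,0],[-11,66,-67,0,0,0],[-11,70,-71,0,0,0],[-11,70,-71,0,0,0],[-11,70,-71,0,0,0],[-11,70,-71,0,0,0],[-11,70,-71,0,0,0]])

```text
time: 33.5
eef_pos: [445.8, 312.3, 50.7]
tool_rot: [-0.38, 0.921, 0.076, -0.043]
ft_force: [0.3, 0.3, 1.4]
gripper_width: 33.0
grip_force: 0.0
```

Run:
```python
from h import *
o=r.get_obs(); print({k:np.round(v,3).tolist() for k,v in o.items() if k in('joint_pos','eef_pos','tool_rot','gripper_width','ft_force')})
```

```text
{'joint_pos': [0.277, 0.995, -0.863, 2.235, -1.045, 0.107, -0.631], 'eef_pos': [445.788, 312.262, 50.67], 'tool_rot': [-0.38, 0.921, 0.076, -0.043], 'ft_force': [0.256, 0.301, 1.358], 'gripper_width': 33.008}
```

Joints 5 and 6 are at their limits with this lean. I'll back out and take the handle leaning the other way (+y), with the tool half-turned.

Request:
drive_tool(commands=[[3,-16,16,0,0,0],[6,-35,35,0,0,0],[9,-55,55,0,0,0],[11,-70,71,0,0,0],[11,-70,100,0,0,0],[11,-60,140,-0.15,-0.024,0],[10,-45,170,-0.32,-0.05,0],[5,-30,190,-0.48,-0.076,0],[3,-15,205,-0.64,-0.1,0],[0,-5,205,-0.776,-0.122,0]])

```text
time: 34.75
eef_pos: [445.9, 305.9, 255.9]
tool_rot: [-0.029, 0.996, 0.078, -0.018]
ft_force: [-0.5, -0.1, -1.8]
gripper_width: 33.8
grip_force: 0.0
```

Request:
drive_tool(commands=[[0,0,0,0,0,0],[0,0,0,0,0,0.17],[0,0,0,0,0,0.34],[0,0,0,0,0,0.51],[0,0,0,0,0,0.68],[0,0,0,0,0,0.85],[0,0,0,0,0,1.02],[0,0,0,0,0,1.19],[0,0,0,0,0,1.36],[0,0,0,0,0,1.53]])

```text
time: 36.0
eef_pos: [445.3, 304.4, 253.5]
tool_rot: [-0.01, 0.662, 0.748, -0.037]
ft_force: [-0.3, 0.4, 0.2]
gripper_width: 33.6
grip_force: 0.0
```

Request:
drive_tool(commands=[[0,0,0,0,0,0.17],[0,0,0,0,0,0.34],[0,0,0,0,0,0.51],[0,0,0,0,0,0.68],[0,0,0,0,0,0.85],[0,0,0,0,0,1.02],[0,0,0,0,0,1.19],[0,0,0,0,0,1.36],[0,0,0,0,0,1.53],[0,0,0,0,0,1.61]])

```text
time: 37.25
eef_pos: [445.1, 304.1, 253.5]
tool_rot: [0.019, -0.079, 0.996, -0.031]
ft_force: [-0.3, -0.6, 0.5]
gripper_width: 33.6
grip_force: 0.0
```

Run:
```python
from h import *
from scipy.spatial.transform import Rotation as Ro
o=r.get_obs(); print({k:np.round(v,3).tolist() for k,v in o.items() if k in('joint_pos','eef_pos','tool_rot','gripper_width','ft_force')})
q=o['tool_rot']; M=Ro.from_quat([*q[1:],q[0]]).as_matrix(); print(M.round(3).tolist())
snap('scene','c10'); blobs('c10','yellow',46,35)
print([ray('scene0',u*.64,v*.64,z) for u,v,z in((613,243,45),(600,271,30),(565,225,45),(553,243,30))])
```

```text
{'joint_pos': [-0.22, 0.435, -0.73, 1.973, 0.457, 0.909, 0.529], 'eef_pos': [445.141, 304.117, 253.491], 'tool_rot': [0.019, -0.079, 0.996, -0.031], 'ft_force': [-0.266, -0.597, 0.494], 'gripper_width': 33.556}
[[-0.987, -0.157, 0.043], [-0.159, 0.985, -0.059], [-0.033, -0.065, -0.997]]
c10 yellow area 80 px [190.  154.5] w@46 [ 276.  -182.6] ends ([190.0, 163.0], [317.8, -176.2]) ([190.0, 145.0], [227.0, -190.1])
c10 yellow area 129 px [360.5 168.2] w@46 [301.7 388.5] ends ([369.29998779296875, 159.3000030517578], [255.3, 423.5]) ([351.29998779296875, 177.3000030517578], [347.1, 353.0])
c10 yellow area 102 px [343.4 197.9] w@46 [440.4 318.9] ends ([346.3999938964844, 208.5], [483.5, 323.9]) ([340.0, 186.0], [389.6, 313.0])
c10 yellow area 45 px [231.3 191.4] w@46 [437.4 -28.8] ends ([230.3000030517578, 188.1999969482422], [423.9, -33.2]) ([234.39999389648438, 190.3000030517578], [432.1, -19.3])
c10 yellow area 40 px [295.2 200.7] w@46 [462.7 169.7] ends ([298.3999938964844, 199.39999389648438], [456.3, 179.8]) ([294.1000061035156, 197.3000030517578], [448.6, 166.5])
c10 yellow area 504 px [345.6 237.4] w@46 [593.9 310.7] ends ([369.6000061035156, 249.10000610351562], [630.4, 373.7]) ([318.79998779296875, 224.89999389648438], [553.4, 236.9])
c10 yellow area 539 px [236.4 228.2] w@46 [581.7  -1.7] ends ([250.1999969482422, 230.10000610351562], [586.0, 38.4]) ([221.89999389648438, 226.39999389648438], [577.7, -43.9])
c10 yellow area 55 px [347.4 222.4] w@46 [538.1 321.4] ends ([347.5, 226.0], [551.7, 320.3]) ([351.0, 222.5], [537.8, 332.0])
[array([229.2, 505.8,  45. ]), array([304.6, 469.1,  30. ]), array([175.8, 407.7,  45. ]), array([221.8, 378.6,  30. ])]
```

```bash
cat >> h.py <<'E'
from scipy.spatial.transform import Rotation as Ro
def rot(o): q=o['tool_rot']; return Ro.from_quat([*q[1:],q[0]])
def to(p,yaw,lean):  # yaw of cup x (deg), lean: rotation about cup x from vertical, tool y=cup y
    o=r.get_obs(); c=np.radians(yaw)
    V=Ro.from_matrix(np.array([[-np.cos(c),-np.sin(c),0],[-np.sin(c),np.cos(c),0],[0,0,-1.]]))
    T=Ro.from_rotvec(np.radians(lean)*np.array([np.cos(c),np.sin(c),0]))*V
    print('shift',(np.array(p)-o['eef_pos']).round(1),'turn',(T*rot(o).inv()).as_rotvec().round(3),'joints',np.round(o['joint_pos'],2))
E
python3 -c "
from h import *
to([421,381,113],8.9,-45)"
```

```text
shift [ -24.1   77.  -140.4] turn [-0.716 -0.083 -0.019] joints [-0.22  0.44 -0.73  1.97  0.46  0.91  0.53]
```

Request:
drive_tool(commands=[[-24,77,-10,-0.15,-0.017,-0.004],[-24,77,-20,-0.3,-0.035,-0.008],[-24,77,-30,-0.45,-0.052,-0.012],[-24,77,-40,-0.6,-0.07,-0.016],[-24,77,-60,-0.716,-0.083,-0.019],[-24,77,-100,-0.716,-0.083,-0.019],[-24,77,-140,-0.716,-0.083,-0.019],[-24,77,-140,-0.716,-0.083,-0.019],[-24,77,-140,-0.716,-0.083,-0.019],[-24,77,-140,-0.716,-0.083,-0.019]])

```text
time: 38.55
eef_pos: [421.8, 383.2, 115.6]
tool_rot: [0.032, -0.069, 0.922, -0.381]
ft_force: [-0.4, 1.1, 0.1]
gripper_width: 33.4
grip_force: 0.0
```

Request:
drive_tool(commands=[[0,0,0,0,0,0],[0,0,0,0,0,0],[0,0,0,0,0,0],[0,0,0,0,0,0],[0,0,0,0,0,0],[0,0,0,0,0,0],[0,0,0,0,0,0],[0,0,0,0,0,0],[0,0,0,0,0,0],[0,0,0,0,0,0]])

```text
time: 39.8
eef_pos: [421.3, 382.9, 114.0]
tool_rot: [0.032, -0.07, 0.921, -0.382]
ft_force: [-0.6, 0.2, 0.7]
gripper_width: 33.3
grip_force: 0.0
```

Run:
```python
from h import *
to([432,311.2,42.5],8.9,-45)
snap('wrist','w11'); print(proj('w11',[392,308.5,46]),proj('w11',[431.5,314.7,46]),proj('w11',[488,323.5,46]))
hsv=cv2.cvtColor(cv2.imread('pics/w11.png'),cv2.COLOR_BGR2HSV); m=cv2.inRange(hsv,*R['yellow'])
for v in range(60,250,10):
    u=np.nonzero(m[v,225:285])[0]; print(v,(int(u.min()+225),int(u.max()+225)) if len(u) else None,end=' ')
```

```text
shift [ 10.7 -71.7 -71.5] turn [-0.     0.005  0.002] joints [-0.8   0.88 -0.47  1.71  0.68  1.47  0.08]
[254.8 150.9] [255.1 196. ] [255.4 254.4]
60 None 70 None 80 None 90 None 100 None 110 None 120 None 130 None 140 None 150 None 160 (246, 262) 170 (246, 262) 180 (246, 262) 190 (246, 262) 200 (246, 262) 210 (243, 266) 220 (243, 284) 230 (244, 282) 240 (245, 281)
```

The handle is centred (column 254, predicted 255) and the joints are well within range. Going in.

Request:
drive_tool(commands=[[3,-17,-17,0,0,0],[5,-33,-33,0,0,0],[8,-49,-49,0,0,0],[9,-60,-60,0,0,0],[10,-68,-68,0,0,0],[11,-71,-71,0,0,0],[11,-71,-71,0,0,0],[11,-71,-71,0,0,0],[11,-71,-71,0,0,0],[11,-71,-71,0,0,0]])

```text
time: 41.1
eef_pos: [432.3, 312.2, 43.2]
tool_rot: [0.032, -0.07, 0.921, -0.382]
ft_force: [0.2, -0.3, -0.5]
gripper_width: 33.6
grip_force: 0.0
```

Request:
drive_tool(commands=[[0,0,0,0,0,0],[0,0,0,0,0,0],[0,0,0,0,0,0],[0,0,0,0,0,0],[0,0,0,0,0,0],[0,0,0,0,0,0],[0,0,0,0,0,0],[0,0,0,0,0,0],[0,0,0,0,0,0],[0,0,0,0,0,0]], claw=-1, squeeze=50)

```text
time: 42.35
eef_pos: [432.3, 311.9, 43.0]
tool_rot: [0.032, -0.07, 0.921, -0.382]
ft_force: [-0.3, -1.1, 0.2]
gripper_width: 14.8
grip_force: 50.0
```

Run:
```python
from h import *
o=r.get_obs();to([432,311.2,42.5],8.9,-45); print(o['gripper_width'],o['eef_pos'].round(1) if hasattr(o['eef_pos'],'round') else o['eef_pos'],o['ft_force'])
```

```text
shift [-0.3 -0.7 -0.5] turn [-0.     0.006  0.002] joints [-0.75  0.94 -0.44  1.85  0.78  1.31  0.01]
14.754137589929478 [432.3 311.9  43. ] [-0.30476309 -1.05422393  0.18889447]
```

Request:
drive_tool(commands=[[0,0,10,0,0,0],[0,0,30,0,0,0],[0,0,55,0,0,0],[0,0,85,0,0,0],[0,0,115,0,0,0],[0,0,140,0,0,0],[0,0,155,0,0,0],[0,0,160,0,0,0],[0,0,160,0,0,0],[0,0,160,0,0,0]])

```text
time: 43.6
eef_pos: [432.2, 311.7, 202.2]
tool_rot: [0.031, -0.07, 0.921, -0.382]
ft_force: [-0.2, -0.1, -1.3]
gripper_width: 15.4
grip_force: 50.0
```

Request:
drive_tool(commands=[[8,-25,0,0,0,-0.02],[20,-70,0,0,0,-0.06],[34,-120,0,0,0,-0.11],[48,-170,0,0,0,-0.16],[60,-215,0,0,0,-0.2],[69,-250,0,0,0,-0.23],[75,-273,0,0,0,-0.257],[78,-285,0,0,0,-0.257],[78,-285,0,0,0,-0.257],[78,-285,0,0,0,-0.257]])

```text
time: 44.85
eef_pos: [510.2, 28.5, 202.8]
tool_rot: [-0.017, 0.048, 0.923, -0.382]
ft_force: [-0.0, 0.6, -2.2]
gripper_width: 15.4
grip_force: 50.0
```

Run:
```python
from h import *
to([510.5,26.6,203],-5.8,-45)
to([510.7,28.8,145.2],-5.8,15)
snap('side','s12');snap('scene','c12'); blobs('c12','yellow',180,20)
```

```text
shift [ 0.3 -1.9  0.2] turn [0.    0.005 0.001] joints [-0.3   0.63 -0.36  2.    0.78  1.31  0.3 ]
shift [  0.5   0.3 -57.6] turn [ 1.042 -0.101  0.003] joints [-0.3   0.63 -0.36  2.    0.78  1.31  0.3 ]
c12 yellow area 73 px [189.9 154.3] w@180 [ 423.6 -148.9] ends ([190.0, 163.0], [460.4, -142.9]) ([190.0, 145.0], [382.2, -154.9])
c12 yellow area 130 px [360.5 168.2] w@180 [446.9 343.9] ends ([369.29998779296875, 159.3000030517578], [406.6, 374.3]) ([351.29998779296875, 177.3000030517578], [485.7, 313.5])
c12 yellow area 77 px [249.  178.6] w@180 [511.6  29. ] ends ([247.10000610351562, 185.60000610351562], [538.9, 25.3]) ([251.89999389648438, 169.6999969482422], [475.2, 35.0])
c12 yellow area 66 px [246.3 201.2] w@180 [595.9  26.6] ends ([242.1999969482422, 200.10000610351562], [592.7, 15.7]) ([250.5, 202.10000610351562], [598.5, 37.8])
c12 yellow area 45 px [295.2 200.5] w@180 [584.6 155.3] ends ([294.20001220703125, 197.3000030517578], [573.0, 153.1]) ([298.3999938964844, 199.39999389648438], [579.9, 164.1])
c12 yellow area 1326 px [347.2 229.6] w@180 [673.8 283.4] ends ([325.20001220703125, 231.1999969482422], [682.4, 228.1]) ([370.70001220703125, 227.39999389648438], [662.6, 343.2])
c12 yellow area 506 px [236.9 228.1] w@180 [687.6   8.9] ends ([250.10000610351562, 230.3000030517578], [692.3, 42.0]) ([223.1999969482422, 226.5], [684.6, -25.5])
```

Request:
drive_tool(commands=[[0,0,-5,0.1,-0.01,0],[0,0,-12,0.23,-0.023,0],[0,0,-20,0.36,-0.036,0],[0,0,-28,0.5,-0.05,0],[0,0,-36,0.64,-0.064,0],[0,0,-45,0.78,-0.078,0],[0,0,-52,0.92,-0.092,0],[0,0,-57,1.042,-0.101,0],[0,0,-57,1.042,-0.101,0],[0,0,-57,1.042,-0.101,0]])

```text
time: 46.2
eef_pos: [510.4, 27.9, 146.3]
tool_rot: [0.005, 0.052, 0.99, 0.129]
ft_force: [0.1, 1.0, -0.8]
gripper_width: 15.1
grip_force: 50.0
```

Request:
drive_tool(commands=[[0,0,0,0.06,-0.006,0],[0,0,0,0.12,-0.012,0],[0,1,0,0.18,-0.018,0],[0,1,1,0.24,-0.024,0],[0,1,1,0.3,-0.03,0],[0,2,1,0.36,-0.036,0],[0,2,1,0.42,-0.042,0],[0,2,1,0.48,-0.049,0],[0,2,1,0.54,-0.055,0],[0,2,1,0.6,-0.06,0]])

```text
time: 47.45
eef_pos: [510.5, 31.2, 146.9]
tool_rot: [0.017, 0.045, 0.907, 0.418]
ft_force: [-0.4, 0.0, -2.2]
gripper_width: 15.2
grip_force: 50.0
```

Request:
drive_tool(commands=[[0,0,1,0.05,-0.005,0],[0,0,1,0.05,-0.005,0],[0,0,1,0.05,-0.005,0],[0,0,1,0.05,-0.005,0],[0,0,1,0,0,0],[0,0,3,-0.12,0.012,0],[0,-1,6,-0.24,0.024,0],[0,-1,10,-0.36,0.036,0],[0,-2,15,-0.48,0.049,0],[0,-2,20,-0.6,0.06,0]])

```text
time: 48.7
eef_pos: [510.4, 27.3, 168.4]
tool_rot: [0.006, 0.052, 0.99, 0.128]
ft_force: [-0.4, -0.0, -2.3]
gripper_width: 14.9
grip_force: 50.0
```

Request:
drive_tool(commands=[[0,0,6,-0.14,0.014,0],[0,0,12,-0.28,0.028,0],[0,0,18,-0.42,0.042,0],[0,0,24,-0.56,0.057,0],[0,0,30,-0.7,0.071,0],[0,0,34,-0.84,0.085,0],[0,0,36,-0.95,0.097,0],[0,0,36,-1.042,0.101,0],[0,0,36,-1.042,0.101,0],[0,0,36,-1.042,0.101,0]])

```text
time: 49.95
eef_pos: [510.3, 27.0, 203.4]
tool_rot: [-0.017, 0.049, 0.923, -0.382]
ft_force: [0.5, -0.8, -0.3]
gripper_width: 15.5
grip_force: 50.0
```

Run:
```python
from h import *
to([433,312,203],8.9,-45)
x=snap('scene','c13')['img'];y=snap('side','s13')['img']
cv2.imwrite('pics/m13.png',np.hstack([cv2.resize(x[140:260,180:300,::-1],(400,400)),cv2.resize(y[130:250,230:350,::-1],(400,400))]))
```

```text
shift [-77.3 285.   -0.4] turn [-0.002  0.006  0.259] joints [-0.32  0.62 -0.33  2.    0.77  1.29  0.31]
```

View pics/m13.png

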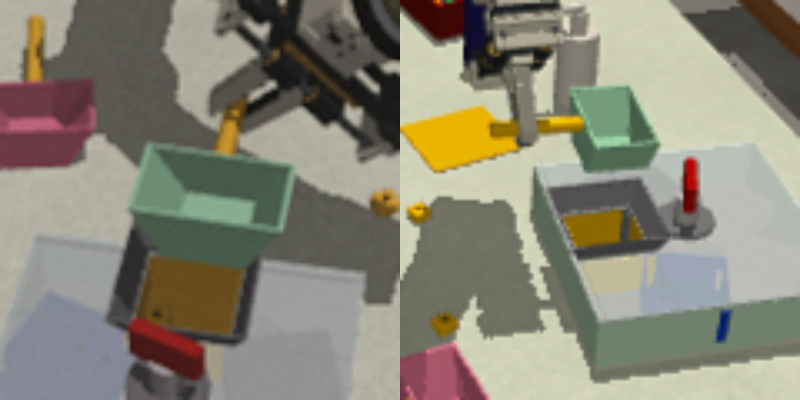

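The yellow cup is empty and the beads are in the yellow bin. I'll get the mat centre and stray positions, then put the cup back.

```bash
cat >> h.py <<'E'
def mats(f,col,z=3,lo=250,hi=9999):
    hsv=cv2.cvtColor(cv2.imread('pics/'+f+'.png'),cv2.COLOR_BGR2HSV); n,l,s,c=cv2.connectedComponentsWithStats(cv2.inRange(hsv,*R[col]))
    for i in range(1,n):
        if lo<=s[i,4]<hi:
            ys,xs=np.nonzero(l==i); w=cv2.minAreaRect(np.array([ray(f,a,b,z)[:2] for a,b in zip(xs,ys)],np.float32)); print(f,s[i,4],c[i].round(1),np.round(w[0],1),np.round(w[1],1),round(w[2],1))
E
python3 - <<'E'
from h import *
for f in('c13','s13'): mats(f,'yellow',3,900,2500); print('--'); mats(f,'yellow',8,20,80)
E
```

```text
c13 1326 [347.2 229.6] [527.3 329.1] [129.  120.1] 9.5
--
c13 76 [190.  154.6] [ 230.3 -192.8] [96.2 14. ] 8.5
c13 78 [248.5 178.5] [332.5  19.3] [20.1 74.1] 85.0
c13 46 [295.1 200.5] [426.9 173.1] [28.3 23. ] 19.4
s13 1376 [134.2  60.4] [ -28.7 2111.9] [1776.8  458.4] 78.2
--
s13 27 [211.6  40.3] [ 840.1 2617.9] [ 72.4 158.1] 32.4
s13 61 [81.8 49.1] [-323.9 2594.9] [114.1 231.5] 85.6
s13 65 [316.8 120.9] [1057.9  703.8] [ 54.2 146.4] 89.5
s13 49 [ 47.5 156.1] [-349.9  707.9] [64.2 40. ] 4.5
s13 25 [ 31.1 157.4] [-422.3  715. ] [36.  31.8] 26.9
s13 20 [  9.2 160.4] [-513.8  712.1] [26.3 41.2] 73.5
s13 78 [194.3 163.6] [305.5 443.8] [ 32.5 115.4] 50.9
s13 62 [277.7 166.9] [668.6 310.3] [34.1 62.3] 73.8
s13 32 [235.2 193.4] [427.4 169.9] [34.5 24.9] 75.0
s13 39 [242.6 226.8] [402.2 -34.1] [24.4 31.2] 18.3
```

Request:
drive_tool(commands=[[-8,25,0,0,0,0.02],[-20,70,0,0,0,0.06],[-34,120,0,0,0,0.11],[-48,170,0,0,0,0.16],[-60,215,0,0,0,0.2],[-69,250,0,0,0,0.23],[-75,273,0,0,0,0.257],[-77,285,0,0,0,0.257],[-77,285,0,0,0,0.257],[-77,285,0,0,0,0.257]])

```text
time: 51.3
eef_pos: [434.0, 310.4, 203.1]
tool_rot: [0.032, -0.069, 0.921, -0.382]
ft_force: [-0.3, 0.3, -1.1]
gripper_width: 15.3
grip_force: 50.0
```

Request:
drive_tool(commands=[[0,0,-20,0,0,0],[0,0,-50,0,0,0],[0,0,-85,0,0,0],[0,0,-115,0,0,0],[0,0,-135,0,0,0],[0,0,-147,0,0,0],[0,0,-154,0,0,0],[0,0,-157,0,0,0],[0,0,-159,0,0,0],[0,0,-159,0,0,0]])

```text
time: 52.55
eef_pos: [433.5, 312.1, 44.4]
tool_rot: [0.032, -0.069, 0.921, -0.381]
ft_force: [-0.7, 0.3, -1.4]
gripper_width: 14.9
grip_force: 50.0
```

Request:
drive_tool(commands=[[0,0,-1,0,0,0],[0,0,-1.5,0,0,0],[0,0,-1.5,0,0,0],[0,0,-1.5,0,0,0],[0,0,-1.5,0,0,0],[0,0,-1.5,0,0,0],[0,0,-1.5,0,0,0],[0,0,-1.5,0,0,0],[0,0,-1.5,0,0,0],[0,0,-1.5,0,0,0]])

```text
time: 53.8
eef_pos: [433.3, 311.9, 42.5]
tool_rot: [0.032, -0.07, 0.921, -0.382]
ft_force: [-2.8, -2.4, 3.8]
gripper_width: 15.1
grip_force: 50.0
```

Request:
drive_tool(commands=[[0,0,0,0,0,0],[0,0,0,0,0,0],[0,0,0,0,0,0],[0,0,0,0,0,0],[-2,10,10,0,0,0],[-4,20,20,0,0,0],[-6,34,35,0,0,0],[-8,48,49,0,0,0],[-10,61,62,0,0,0],[-11,70,71,0,0,0]], claw=-0.28)

```text
time: 55.05
eef_pos: [422.1, 383.2, 114.5]
tool_rot: [0.032, -0.07, 0.921, -0.381]
ft_force: [0.1, 1.0, -1.0]
gripper_width: 33.4
grip_force: 0.0
```

Request:
drive_tool(commands=[[0,0,40,0,0,0],[0,0,90,0,0,0],[5,-20,110,0.15,0.024,0],[10,-55,110,0.3,0.048,0],[15,-100,110,0.46,0.074,0],[15,-145,100,0.62,0.099,0],[10,-185,80,0.776,0.122,0],[7,-211,60,0.776,0.122,0],[7,-211,40,0.776,0.122,0],[7,-211,40,0.776,0.122,0]])

```text
time: 56.3
eef_pos: [429.0, 170.2, 152.9]
tool_rot: [0.0, -0.075, 0.997, -0.001]
ft_force: [0.3, 0.7, -0.6]
gripper_width: 33.3
grip_force: 0.0
```

Run:
```python
from h import *
to([428,172,150],8.9,0)
x=snap('wrist','w14')['img'];y=snap('scene','c14')['img']; mats('c14','yellow',8,20,80); mats('w14','yellow',10,60,900)
cv2.imwrite('pics/m14.png',np.hstack([cv2.resize(x[:,:,::-1],(480,360)),cv2.resize(y[160:260,300:390,::-1],(320,360))]))
```

```text
shift [-1.   1.8 -2.9] turn [0.001 0.    0.006] joints [-0.03  0.48 -0.65  2.24  0.54  0.58  0.64]
c14 76 [190.  154.5] [ 230.3 -192.8] [96.2 14. ] 8.5
c14 49 [231.4 191.2] [401.7 -31.7] [31.2 22.6] 5.1
c14 42 [295.1 200.7] [426.7 173.5] [26.6 24.6] 27.3
w14 710 [496.8 112.5] [322.4 392.7] [20.2 39.5] 53.7
w14 605 [ 55.1 126.9] [401.3 -34.7] [22.7 27.5] 20.6
w14 394 [256.3 182. ] [426.9 170.4] [22.9 21.7] 20.6
w14 789 [ 39.7 327. ] [644.7 -59.1] [38.9 51.6] 8.4
```

View pics/m14.png

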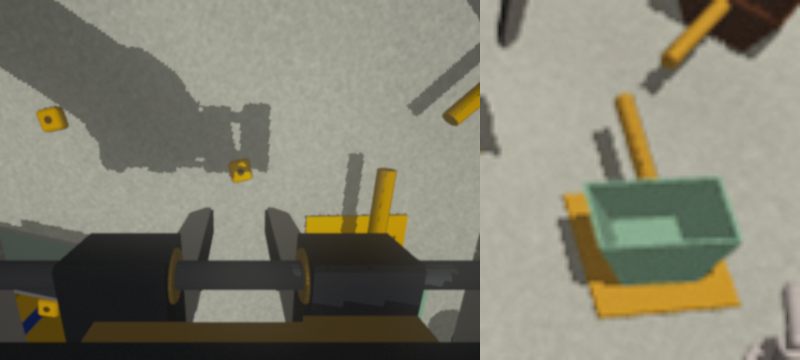

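The yellow cup is upright on its mat, and stray y at (240,170) is almost under the tool. I'll pick it.

Request:
drive_tool(commands=[[-1.5,1,0,0,0,0.1],[-1.5,1,-20,0,0,0.2],[-1.5,1,-50,0,0,0.2],[-1.5,1,-80,0,0,0.2],[-1.5,1,-105,0,0,0.2],[-1.5,1,-122,0,0,0.2],[-1.5,1,-130,0,0,0.2],[-1.5,1,-135,0,0,0.2],[-1.5,1,-135,0,0,0.2],[-1.5,1,-135,0,0,0.2]], claw=0)

```text
time: 57.65
eef_pos: [428.1, 172.0, 19.0]
tool_rot: [0.001, -0.174, 0.985, -0.0]
ft_force: [0.7, -0.7, 0.4]
gripper_width: 46.5
grip_force: 0.0
```

Request:
drive_tool(commands=[[0,0,0,0,0,0],[0,0,0,0,0,0],[0,0,0,0,0,0],[0,0,0,0,0,0],[0,0,0,0,0,0],[0,0,0,0,0,0],[0,0,0,0,0,0],[0,0,20,0,0,0],[0,0,60,0,0,0],[0,0,110,0,0,0]], claw=-1, squeeze=15)

```text
time: 58.9
eef_pos: [427.0, 171.9, 129.0]
tool_rot: [-0.0, -0.174, 0.985, -0.0]
ft_force: [1.6, 0.6, 0.1]
gripper_width: 24.0
grip_force: 15.0
```

Run:
```python
from h import *
o=r.get_obs(); print(np.round(o['joint_pos'],2)); to([603,-3.4,185],20,0)
```

```text
[-0.02  0.53 -0.67  2.26  0.65  0.55  0.72]
shift [ 176.  -175.3   56. ] turn [ 0.    -0.001 -0.002] joints [-0.02  0.53 -0.67  2.26  0.65  0.55  0.72]
```

Request:
drive_tool(commands=[[0,0,40,0,0,0],[20,-20,56,0,0,0],[50,-50,56,0,0,0],[85,-85,56,0,0,0],[120,-120,56,0,0,0],[150,-150,56,0,0,0],[168,-168,56,0,0,0],[176,-175,56,0,0,0],[176,-175,20,0,0,0],[176,-175,-22,0,0,0]])

```text
time: 60.15
eef_pos: [603.8, -2.3, 106.2]
tool_rot: [0.002, -0.174, 0.985, 0.0]
ft_force: [1.0, -0.4, -0.5]
gripper_width: 23.7
grip_force: 15.0
```

Request:
drive_tool(commands=[[0,0,0,0,0,0],[0,0,0,0,0,0],[0,0,0,0,0,0],[0,0,0,0,0,0],[0,0,0,0,0,0],[0,0,10,0,0,0],[0,0,40,0,0,0],[-30,-5,70,0,0,0],[-80,-12,70,0,0,0],[-130,-20,70,0,0,0]], claw=-0.1)

```text
time: 61.4
eef_pos: [472.7, -23.1, 177.4]
tool_rot: [0.002, -0.174, 0.985, -0.0]
ft_force: [0.1, 0.5, -0.2]
gripper_width: 41.8
grip_force: 0.0
```

Request:
drive_tool(commands=[[-40,-7,0,0,0,0],[-72,-12,0,0,0,0],[-72,-12,0,0,0,0],[-72,-12,0,0,0,0],[-72,-12,0,0,0,0],[-72,-12,0,0,0,0],[-72,-12,0,0,0,0],[-72,-12,0,0,0,0],[-72,-12,0,0,0,0],[-72,-12,0,0,0,0]])

```text
time: 62.65
eef_pos: [401.8, -35.1, 176.5]
tool_rot: [0.001, -0.174, 0.985, -0.0]
ft_force: [0.3, 0.1, 0.6]
gripper_width: 42.1
grip_force: 0.0
```

Run:
```python
from h import *
to([401.5,-34,175],20,0)
snap('wrist','w15');snap('scene','c15'); mats('c15','yellow',8,20,80); mats('w15','yellow',10,60,2900); print(proj('w15',[401.5,-33.5,8]))
```

```text
shift [-0.3  1.1 -1.5] turn [-0.     0.002 -0.001] joints [ 0.55  0.41 -0.8   2.33  0.54  0.59  1.26]
c15 69 [189.9 154.2] [ 230.2 -192.9] [95.4 12.5] 5.4
c15 47 [231.2 191.3] [401.2 -32.5] [31.1 21.9] 18.0
w15 1047 [135.6  28.6] [ 300.8 -197.3] [54.  17.3] 7.5
w15 372 [255.5 178.4] [401.9 -35.3] [21.9 21.3] 20.1
w15 553 [480.1 319.4] [478.9 299.9] [33.7 35.8] 15.8
w15 160 [204.4 339.9] [627.5 -20.7] [14.6 34.3] 16.9
[257.2 178.4]
```

Request:
drive_tool(commands=[[0,0,-25,0,0,0],[0,0,-60,0,0,0],[0,0,-95,0,0,0],[0,0,-125,0,0,0],[0,0,-145,0,0,0],[0,0,-154,0,0,0],[0,0,-158,0,0,0],[0,0,-158,0,0,0],[0,0,-158,0,0,0],[0,0,-158,0,0,0]])

```text
time: 64.0
eef_pos: [402.0, -35.2, 18.8]
tool_rot: [0.001, -0.174, 0.985, -0.0]
ft_force: [0.6, 0.4, -0.4]
gripper_width: 41.8
grip_force: 0.0
```

Request:
drive_tool(commands=[[0,0,0,0,0,0],[0,0,0,0,0,0],[0,0,0,0,0,0],[0,0,0,0,0,0],[0,0,0,0,0,0],[0,0,0,0,0,0],[0,0,0,0,0,0],[0,0,20,0,0,0],[0,0,60,0,0,0],[0,0,110,0,0,0]], claw=-1)

```text
time: 65.25
eef_pos: [404.6, -36.9, 107.0]
tool_rot: [0.002, -0.173, 0.985, -0.003]
ft_force: [0.8, -1.5, -1.0]
gripper_width: 24.2
grip_force: 15.0
```

```bash
python3 -c "
from h import *
to([603,-3.4,185],20,0)"
```

```text
shift [198.4  33.5  78. ] turn [0.005 0.004 0.001] joints [ 0.37  0.52 -0.58  2.4   0.78  0.4   1.03]
```

Request:
drive_tool(commands=[[0,0,30,0,0,0],[20,3,57,0,0,0],[55,9,57,0,0,0],[95,15,57,0,0,0],[135,21,57,0,0,0],[170,27,57,0,0,0],[192,30,57,0,0,0],[201,32,57,0,0,0],[201,32,57,0,0,0],[201,32,57,0,0,0]])

```text
time: 66.5
eef_pos: [605.5, -5.9, 164.1]
tool_rot: [0.003, -0.173, 0.985, -0.003]
ft_force: [0.2, 0.3, 0.5]
gripper_width: 24.0
grip_force: 15.0
```

Request:
drive_tool(commands=[[0,0,-30,0,0,0],[0,0,-60,0,0,0],[0,0,-78,0,0,0],[0,0,-78,0,0,0],[0,0,-78,0,0,0],[0,0,-78,0,0,0],[0,0,-78,0,0,0],[0,0,-78,0,0,0],[0,0,-78,0,0,0],[0,0,-78,0,0,0]])

```text
time: 67.75
eef_pos: [606.5, -5.6, 86.2]
tool_rot: [0.004, -0.172, 0.985, -0.003]
ft_force: [-0.4, -0.3, 0.3]
gripper_width: 23.8
grip_force: 15.0
```

Request:
drive_tool(commands=[[-2,2,20,0,0,0],[-2,2,20,0,0,0],[-2,2,20,0,0,0],[-2,2,20,0,0,0],[-2,2,20,0,0,0],[-2,2,20,0,0,0],[-2,2,20,0,0,0],[-2,2,20,0,0,0],[-2,2,20,0,0,0],[-2,2,20,0,0,0]])

```text
time: 69.0
eef_pos: [604.5, -3.7, 106.2]
tool_rot: [0.004, -0.172, 0.985, -0.003]
ft_force: [-0.5, -0.3, 0.1]
gripper_width: 23.8
grip_force: 15.0
```

Request:
drive_tool(commands=[[0,0,0,0,0,0],[0,0,0,0,0,0],[0,0,0,0,0,0],[0,0,0,0,0,0],[0,0,0,0,0,0],[0,0,20,0,0,0],[0,0,60,0,0,0],[0,0,105,0,0,0],[0,0,145,0,0,0],[0,0,145,0,0,0]], claw=-0.1)

```text
time: 70.25
eef_pos: [605.9, -3.0, 255.6]
tool_rot: [0.007, -0.172, 0.985, -0.003]
ft_force: [-0.4, -0.1, -0.3]
gripper_width: 42.0
grip_force: 0.0
```

Request:
drive_tool(commands=[[9,-1,0,0,0,-0.15],[18,-2,0,0,0,-0.3],[27,-3,0,0,0,-0.45],[36,-4,0,0,0,-0.6],[45,-5,0,0,0,-0.75],[54,-6,0,0,0,-0.9],[63,-7,0,0,0,-1.05],[72,-8,0,0,0,-1.2],[82,-9,0,0,0,-1.35],[93,-10,0,0,0,-1.5]], claw=0.1)

```text
time: 71.5
eef_pos: [697.3, -13.6, 250.9]
tool_rot: [0.0, 0.547, 0.837, -0.005]
ft_force: [0.3, 0.0, 0.3]
gripper_width: 51.1
grip_force: 0.0
```

Request:
drive_tool(commands=[[0,0,0,0,0,-0.15],[0,0,0,0,0,-0.3],[0,0,0,0,0,-0.45],[0,0,0,0,0,-0.6],[0,0,0,0,0,-0.75],[0,0,0,0,0,-0.835],[0,0,0,0,0,-0.835],[0,0,0,0,0,-0.835],[0,0,0,0,0,-0.835],[0,0,0,0,0,-0.835]])

```text
time: 72.75
eef_pos: [697.5, -13.7, 251.1]
tool_rot: [-0.001, 0.838, 0.545, -0.005]
ft_force: [0.2, -0.3, 0.1]
gripper_width: 51.4
grip_force: 0.0
```

Run:
```python
from h import *
to([698,-12.5,122.4],-113.8,0)
snap('wrist','w16');x=snap('scene','c16')['img'];y=snap('side','s16')['img']; blobs('c16','red',124,60);mats('c16','yellow',8,20,80); 
cv2.imwrite('pics/m16.png',np.hstack([cv2.resize(x[:,:,::-1],(480,360)),cv2.resize(y[150:240,240:320,::-1],(320,360))]))
```

```text
shift [   0.5    1.2 -128.7] turn [ 0.003 -0.009  0.002] joints [ 0.03  0.56 -0.14  1.64  0.09  0.97 -0.56]
c16 red area 273 px [427.  174.6] w@124 [400.  560.4] ends ([416.1000061035156, 163.0], [350.2, 538.0]) ([438.1000061035156, 186.6999969482422], [449.4, 581.3])
c16 red area 82 px [458.6 245.1] w@124 [660.4 582.4] ends ([466.6000061035156, 256.5], [695.3, 592.8]) ([452.6000061035156, 232.5], [619.2, 578.2])
c16 red area 87 px [229.7 241. ] w@124 [686.7 -10.1] ends ([220.1999969482422, 237.39999389648438], [676.7, -35.7]) ([240.0, 245.0], [697.5, 17.3])
c16 red area 61 px [504.1 247.3] w@124 [659.7 699.2] ends ([498.0, 241.0], [639.9, 690.4]) ([512.5, 255.5], [684.4, 711.8])
c16 red area 98 px [473.4 260.2] w@124 [705.7 606.9] ends ([464.8999938964844, 251.6999969482422], [680.4, 592.8]) ([482.20001220703125, 271.20001220703125], [737.2, 618.9])
c16 72 [190.  154.9] [ 230.3 -192.8] [96.2 14. ] 8.5
```

View pics/m16.png

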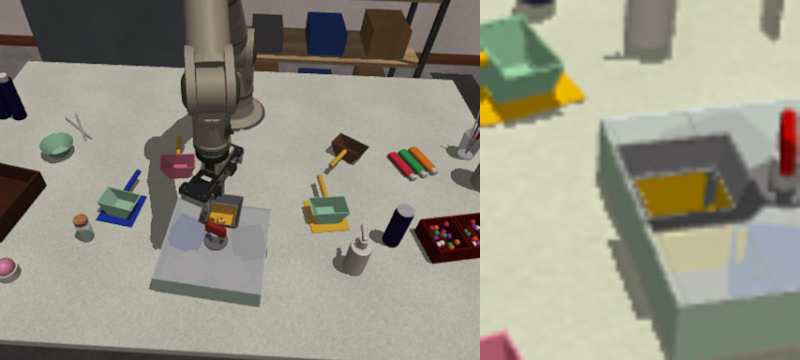

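No strays are left on the table, both cups are on their mats, and beads show in the yellow bin under the window. Last job: grip the bar and turn it one more click.

Request:
drive_tool(commands=[[0.5,1,-30,0,0,0],[0.5,1,-65,0,0,0],[0.5,1,-95,0,0,0],[0.5,1,-115,0,0,0],[0.5,1,-125,0,0,0],[0.5,1,-128,0,0,0],[0.5,1,-128,0,0,0],[0.5,1,-128,0,0,0],[0.5,1,-128,0,0,0],[0.5,1,-128,0,0,0]])

```text
time: 74.15
eef_pos: [698.1, -12.7, 123.5]
tool_rot: [-0.001, 0.838, 0.545, -0.005]
ft_force: [-0.2, -0.3, -0.5]
gripper_width: 51.4
grip_force: 0.0
```

Request:
drive_tool(commands=[[0,0,0,0,0,0],[0,0,0,0,0,0],[0,0,0,0,0,0],[0,0,0,0,0,0],[0,0,0,0,0,0],[0,0,0,0,0,0],[0,0,0,0,0,0],[0,0,0,0,0,0],[0,0,0,0,0,0],[0,0,0,0,0,0]], claw=-1)

```text
time: 75.4
eef_pos: [696.2, -11.8, 123.1]
tool_rot: [-0.002, 0.838, 0.545, -0.006]
ft_force: [-6.3, 2.5, 4.8]
gripper_width: 13.9
grip_force: 15.0
```

Request:
drive_tool(commands=[[0,0,0,0,0,0.1],[0,0,0,0,0,0.25],[0,0,0,0,0,0.41],[0,0,0,0,0,0.57],[0,0,0,0,0,0.73],[0,0,0,0,0,0.89],[0,0,0,0,0,1.05],[0,0,0,0,0,1.18],[0,0,0,0,0,1.257],[0,0,0,0,0,1.257]])

```text
time: 76.65
eef_pos: [695.6, -11.9, 123.1]
tool_rot: [-0.0, 0.357, 0.934, -0.005]
ft_force: [-8.5, 2.0, 6.7]
gripper_width: 13.8
grip_force: 15.0
```

Request:
drive_tool(commands=[[0,0,0,0,0,0],[0,0,0,0,0,0],[0,0,0,0,0,0],[0,0,0,0,0,0],[0,0,15,0,0,0],[0,0,40,0,0,0],[0,0,75,0,0,0],[0,0,105,0,0,0],[0,0,126,0,0,0],[0,0,126,0,0,0]], claw=0.1)

```text
time: 77.9
eef_pos: [698.7, -12.5, 251.2]
tool_rot: [0.003, 0.358, 0.934, -0.004]
ft_force: [-0.1, 0.1, -1.0]
gripper_width: 50.9
grip_force: 0.0
```

Request:
drive_tool(commands=[[-50,0,30,0,0,0],[-100,0,50,0,0,0],[-150,0,50,0,0,0],[-200,0,50,0,0,0],[-200,0,50,0,0,0],[-200,0,50,0,0,0],[-200,0,50,0,0,0],[-200,0,50,0,0,0],[-200,0,50,0,0,0],[-200,0,50,0,0,0]])

```text
time: 79.15
eef_pos: [498.2, -12.6, 299.1]
tool_rot: [0.002, 0.358, 0.934, -0.005]
ft_force: [-0.6, 0.4, 1.0]
gripper_width: 50.9
grip_force: 0.0
```

Run:
```python
from h import *
snap('scene','c17');snap('side','s17'); blobs('c17','red',124,60); blobs('s17','red',124,60)
for f in('c17','s17'):
    u,v=proj(f,[603,-3,62]).astype(int); print(f,cv2.imread('pics/'+f+'.png')[v-6:v+7:4,u-6:u+7:4].reshape(-1,3).tolist())
blobs('c17','blue',46,100); mats('c17','yellow',8,20,150)
```

```text
c17 red area 267 px [427.1 174.5] w@124 [399.5 560.6] ends ([416.20001220703125, 162.89999389648438], [349.7, 538.5]) ([438.20001220703125, 186.60000610351562], [448.9, 581.7])
c17 red area 87 px [229.3 241.1] w@124 [687.1 -11. ] ends ([238.39999389648438, 235.5], [667.3, 10.9]) ([221.60000610351562, 249.0], [712.9, -28.5])
c17 red area 66 px [458.5 244.2] w@124 [657.4 582.9] ends ([465.1000061035156, 253.10000610351562], [684.7, 592.2]) ([452.29998779296875, 232.60000610351562], [619.6, 577.2])
c17 red area 91 px [473.3 260.1] w@124 [705.2 606.8] ends ([464.8999938964844, 251.6999969482422], [680.4, 592.8]) ([482.20001220703125, 271.20001220703125], [737.2, 618.9])
s17 red area 134 px [234.4 118.5] w@124 [548.1 624.7] ends ([248.0, 127.5], [585.0, 510.4]) ([221.39999389648438, 104.80000305175781], [524.6, 808.4])
s17 red area 110 px [183.4 146.2] w@124 [262.4 415.8] ends ([193.6999969482422, 142.3000030517578], [311.4, 437.8]) ([173.0, 150.10000610351562], [214.9, 394.4])
s17 red area 123 px [316.5 184.9] w@124 [696.7 -13.3] ends ([323.79998779296875, 186.89999389648438], [717.1, -3
[... 641 characters left out ...]
424.5]) ([349.0, 13.0], [-879.4, 472.2])
c17 blue area 127 px [335.4  75.2] w@46 [-267.1  351.8] ends ([318.8999938964844, 74.69999694824219], [-265.2, 282.2]) ([352.0, 76.19999694824219], [-265.5, 421.7])
c17 blue area 117 px [140.8 192.2] w@46 [ 460.3 -307.4] ends ([147.89999389648438, 181.60000610351562], [413.3, -295.5]) ([133.60000610351562, 203.10000610351562], [506.3, -318.4])
c17 blue area 487 px [130.8 229.4] w@46 [ 606.3 -302. ] ends ([105.0, 239.5], [646.3, -364.7]) ([158.60000610351562, 219.8000030517578], [566.0, -230.3])
c17 73 [190.2 154. ] [ 230.1 -191.9] [95.6 13.2] 6.3
c17 127 [360.5 168.2] [259.7 401.2] [ 18.4 120.4] 52.5
c17 108 [343.1 197.5] [400.  327.7] [96.7 15.4] 7.4
```

The window shows grey, the bar stands about 144° round from its start, and both cups are where I put them. Handing in.

```bash
python3 -c "
from station import workorder
print(workorder.job_done())"
```

```text
the job is handed in; nothing more can be done
None
```

I handed the job in at about 79 s: both cups are emptied into their bins and stand upright on their mats, the two yellow strays (no blue ones were there) are in the yellow bin, and the grey blank closes the window; no verdict came back.

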